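Wedge a window rail into the cramp and dowel it

ROBOT

A 7-joint arm with a two-finger parallel gripper is mounted at the origin on the work surface. World frame = base frame: x ahead of the robot, y to its left, z up, the work surface at z = 0. Lengths are in m, angles in rad, forces in N, time in s.
With the tool pointing down it reaches from about 0.425 to 0.925 m from the base axis. Payload 6.8 kg.
Tool frame: the origin (TCP) lies midway between the tips of the shut fingers; the grasp point (between the pads) lies 19 mm behind it; z points along the fingers, y is the line along which they close (so a half turn about z gives the same grasp; the last joint's range is limited). The gripper opens to 85 mm and grips with 20 to 120 N. Pads are 22 mm wide; open, the fingers measure 114 mm over their backs; the gripper's body (76 mm by 85 mm) begins 54 mm behind the grasp point. The pads swing forward as they close: fully open they stand 13 mm farther back than shut.
Start: joints at [-1.405, 0.477, 0.022, 1.555, -0.011, 1.109, -0.083], TCP at [0.183, 0.65, 0.231] pointing down, gripper open.
Joint ranges: [-2.96, 2.96], [-0.34, 2.1], [-1.41, 1.46], [0.24, 2.44], [-1.37, 4.51], [0.17, 1.92], [-2.96, 2.96]. Speed limits (rad/s): [2.39, 2.39, 3.14, 3.14, 3.14, 3.14, 3.14].

INTERFACE

Orientations are given as a unit quaternion [w, x, y, z].
In Python, from station import bot gives the robot as it stands.
- The arm moves only by the tool jog_arm, never from a script. Its argument "rows" is a list of rows, each an object of numbers: "fingers": the finger opening in mm, from 0 to 85.4; "x", "y", "z": the shift along the tool's x, y, z in mm; "ax", "ay", "az": the turn, a rotation vector about the tool's x, y, z in degrees. A call has exactly 8 rows; each row shifts and turns the commanded pose from where the row before left it, along the tool's axes as they then stand; what a row does not reach is not made up. A row lasts 1/10 s, in which the tool goes at most 50 mm and 8.59 degrees, less where a joint would pass 70% of its speed; a pose out of reach is approached as far as the arm can. A call with a gripper value outside its range is refused whole. The fingers move at their own pace and stop on an object; "force" is the grip in N (left out, the last holds). Time passes only in rows, so rows that do not move let the fingers close, or fill a call up. It gives the time, the measured TCP pose, the force, the opening and the grip force at its end, in the units of the state.
- bot.get_obs(): the state, without advancing time (a new reading comes with each control period).
- bot.read_camera(name): name is "scene" or "side" or "wrist"; returns a dict with "pixels" (400x640x3 uint8, red, green, blue), "vertical_fov" (degrees; the focal length in pixels is half the picture's height over the tangent of half this angle, whatever the lens; pixels are square), "cx", "cy" (the principal point, pixels), "dist_coeffs" ([k1, k2, p1, p2, k3] as OpenCV has them; the pictures are not rectified), "world_from_camera" (4x4, takes a point from camera to world coordinates). Camera axes: x right, y down, z forward; pixel columns grow to the right and rows downward; lengths in m; the calibration is good to about 2 mm. A picture is of the moment at which its call begins. There is no depth.
- bot.hand_in(): hands the job in; it is judged then, once.
The state is a dict: "t": time; "q": joint angles; "joint_vel": joint speeds; "joint_torque": joint torques, N m; "eef_pos": TCP position; "tool_rot": TCP orientation; "contact_force": force on the tool from outside, world axes, zero at the start; "torque": the same for the moment, N m; "gripper_width": opening from 0.0 (shut) to 1.0 (fully open); "grasp_force": force on a finger pad.
Only numpy, scipy, OpenCV 4.12 (cv2) and the standard library are available. Lean on these libraries where they do the work, as an engineer would, in place of code of your own. Each camera call takes 0.05 s, during which the arm holds its last target. There are 200 camera calls.

TASK

Set the white window rail down in the wedge cramp between the sprung jaw and the stop, holes up, and let go of it; stand the wedge thin end down in the slot beside the rail and tap it with the mallet until its foot is down on the board and the rail is locked tight. Once it is locked, push every dowel from the rack right to the bottom of a hole in the rail, one dowel to a hole. Leave the mallet standing upright on its cork mat and the other things on the bench where they are.

Things in the scene. Friction and masses are not known exactly. Their poses are not given: they have to be found in the camera images.
- rail_center (a point): loose white-painted wooden window rail, 36 mm (own x) by 200 mm (own y) by 70 mm high, about 0.35 kg, lying on the bench holes up; this point is its centre, 35 mm over its underside. It may go into the cramp either way round.
- hole0 (a point): mouth of a blind dowel hole in the rail's top face (at own y = -76 mm of the rail, own x = 0), 14 mm wide, slightly chamfered, 30 mm deep; z points out of the hole
- hole1 (a point): mouth of a blind dowel hole in the rail's top face (at own y = -36 mm of the rail, own x = 0), 14 mm wide, slightly chamfered, 30 mm deep; z points out of the hole
- hole2 (a point): mouth of a blind dowel hole in the rail's top face (at own y = 36 mm of the rail, own x = 0), 14 mm wide, slightly chamfered, 30 mm deep; z points out of the hole
- hole3 (a point): mouth of a blind dowel hole in the rail's top face (at own y = 76 mm of the rail, own x = 0), 14 mm wide, slightly chamfered, 30 mm deep; z points out of the hole
- seat (a point): rail's place in the fixed wedge cramp, on the top of its 16 mm board: under the rail's centre when the rail just touches the jaw. Rail lies along y between low end stops (7 mm free each end). On the +x side the sprung jaw, face at x = 18 mm, 23 mm high over the board; on the -x side at y = 0 the stop, 34 mm high, its face at x = -25 mm below, -30 mm at its top, leaning away from the rail.
- jaw (a joint): travel of the sprung jaw away from the rail, in m: 0 unpressed, about 0.003 with the wedge fully home (foot on the board), 0.006 at its limit; spring 2.5 N per mm. The wedge drives the rail against it. Above 0.002 the rail is locked tight.
- slot (a point): mouth of the wedge slot, level with the stop's top, 34 mm over the board, midway between stop and rail when the rail is at the seat (x = -24.2 mm in the seat's frame; same axes, x from stop to rail). With the jaw unpressed it is 12.4 mm wide here and 7 mm at the board; 33 mm long in y between two cheeks. The rail's side is its other wall.
- wedge_center (a point): loose wooden wedge, thin end down in the holder: 105 mm long (z, up), 30 mm wide (y), 10 mm thick at the foot, 26.8 mm at the head, 80 g. Its +x side is flat, upright, 8.4 mm from this half-way point, and goes against the rail; its -x side slopes 16 in 100. Set by hand it sticks 15 to 27 mm over the board; tapped home (10 to 22 N) it stands on the board, held by friction.
- holder_top (a point): wedge holder: fixed wooden block 70 by 75 mm, 46 mm high; the centre of its top face, at the mouth of a pocket 26 mm (x) by 34 mm (y), 34 mm deep, in which the wedge's foot stands
- mallet_grip (a point): loose round wooden mallet standing upright on its flat head: head 70 mm in diameter, 50 mm high, with an upright handle 28 mm in diameter, 85 mm long on it (135 mm in all), 0.4 kg. This point lies on the handle's axis 100 mm over the head's flat underside, which is the face to tap with; z points up the handle.
- mat: the mallet's place: a fixed cork mat 90 by 90 mm, 3 mm thick; origin at the centre of its underside
- rack: fixed plywood dowel rack, 55 mm (x) by 150 mm (y), 40 mm high, with a row of four holes along its y, 36 mm apart, 30 mm deep; origin at the centre of its underside
- dowel0_center (a point): loose wooden dowel 12 mm in diameter, 70 mm long, 12 g, standing upright in the rack (40 mm of it sticks out); this point is half-way along it, z points along it. From two to four dowels are there, the others are absent.
- dowel1_center (a point): loose wooden dowel 12 mm in diameter, 70 mm long, 12 g, standing upright in the rack (40 mm of it sticks out); this point is half-way along it, z points along it. From two to four dowels are there, the others are absent.
- dowel2_center (a point): loose wooden dowel 12 mm in diameter, 70 mm long, 12 g, standing upright in the rack (40 mm of it sticks out); this point is half-way along it, z points along it. From two to four dowels are there, the others are absent.
- dowel3_center (a point): loose wooden dowel 12 mm in diameter, 70 mm long, 12 g, standing upright in the rack (40 mm of it sticks out); this point is half-way along it, z points along it. From two to four dowels are there, the others are absent.
- glue: white glue bottle, 56 mm wide, 170 mm high, origin at its underside; leave it where it is
- screws: jar of screws, 60 mm wide, 70 mm high, origin at its underside; leave it where it is
- mug: white mug, 80 mm wide, 90 mm high, origin at its underside; leave it where it is
- sanding_block: cork sanding block 90 by 60 by 35 mm, origin at its underside; leave it where it is
- tape: roll of paper tape, 90 mm wide, 24 mm high, lying flat, origin at its underside; leave it where it is
- screwdriver: screwdriver lying along its x, origin under its middle; leave it where it is
- offcut: short offcut of white rail, 34 by 90 by 36 mm, without holes, origin at its underside; leave it where it is
There are look-alikes about, which are no part of the job. What is meant by the part that bears wedge_center is not orange, and is the smaller of those in its own colour.

How it is judged:
By the outcome, as a careful person would: the job done as asked, in the order asked, and still so for the second after the job is handed in, with the robot touching nothing.
Of dowel0, dowel1, dowel2, dowel3 only 2 to 4 are there at a start; the rules pass over those that are not, and their reading is None.
At some moment in a run one of mallet may be knocked a few centimetres aside while the robot is not near it.
It also fails if it takes over 210 s, if anything falls off the work surface, if the arm or the gripper's body presses on something with over 40 N, if the wrist force passes 120 N, or if a joint passes its speed limit or range.

## Working session

There is one attempt and no reset: what is moved stays moved. The work goes in short steps, Python scripts to look and compute and a tool call to move; the robot and the scene stay as the last step left them, time stands still between calls to the robot, and variables do not carry over. Pictures are saved under pics/ and viewed, at most 14 in all, crops included, and the job is handed in when it is done.

Besides the shell and the picture viewer there is one more tool, called as name(argument=value, ...), one argument or row to a line, values as JSON. jog_arm: Moves the arm, as the interface text tells. Its arguments: {"type":"object","properties":{"rows":{"type":"array","items":{"type":"object","properties":{"fingers":{"type":"number"},"x":{"type":"number"},"y":{"type":"number"},"z":{"type":"number"},"ax":{"type":"number"},"ay":{"type":"number"},"az":{"type":"number"}}}},"force":{"type":"number"}},"required":["rows"]}

```bash
ls; mkdir -p pics; cat > h.py <<'E'
from station import bot
import numpy as np, cv2, json
from scipy.spatial.transform import Rotation as R
def K(c):
    f=200/np.tan(np.radians(c["vertical_fov"])/2)
    return np.array([[f,0,c["cx"]],[0,f,c["cy"]],[0,0,1.]])
def snap(name,fn=None,crop=None,scale=1):
    c=bot.read_camera(name); im=cv2.cvtColor(np.array(c["pixels"]),cv2.COLOR_RGB2BGR)
    if fn:
        cv2.imwrite("pics/raw_"+fn+".png",im)
        p=im
        if crop: x0,y0,x1,y1=crop; p=im[y0:y1,x0:x1]
        p=cv2.resize(p,None,fx=scale,fy=scale,interpolation=cv2.INTER_CUBIC)
        cv2.imwrite("pics/"+fn+".png",p)
        json.dump({k:np.array(v).tolist() for k,v in c.items() if k!="pixels"},open("pics/"+fn+".json","w"))
    return c
def load(fn): return json.load(open("pics/"+fn+".json"))
def ray(c,uv):
    n=cv2.undistortPoints(np.array([[uv]],float),K(c),np.array(c["dist_coeffs"],float))[0,0]
    T=np.array(c["world_from_camera"]); return T[:3,3],T[:3,:3]@np.array([n[0],n[1],1])
def atz(c,uv,z):
    o,d=ray(c,uv); return o+d*(z-o[2])/d[2]
def proj(c,P):
    T=np.linalg.inv(np.array(c["world_from_camera"])); P=np.atleast_2d(P)
    return cv2.projectPoints(P.astype(float),cv2.Rodrigues(T[:3,:3])[0],T[:3,3],K(c),np.array(c["dist_coeffs"],float))[0][:,0]
def tri(obs):
    A=np.zeros((3,3));b=np.zeros(3)
    for c,uv in obs:
        o,d=ray(c,uv);d/=np.linalg.norm(d);M=np.eye(3)-np.outer(d,d);A+=M;b+=M@o
    return np.linalg.solve(A,b)
def st():
    s=bot.get_obs(); r=R.from_quat(np.array(s["tool_rot"])[[1,2,3,0]])
    return s,np.array(s["eef_pos"]),r
def go(tgt,yaw=None):
    """shift in tool mm to world tgt; yaw = world angle of tool y (mod 180)"""
    s,p,r=st(); print("pos",p.round(4),"tool mm",(r.inv().apply(np.array(tgt)-p)*1000).round(1))
    ty=r.apply([0,1,0]); cur=np.degrees(np.arctan2(ty[1],ty[0]))
    if yaw is not None: print("az",round(-((yaw-cur+90)%180-90),2), "tilt",r.apply([0,0,1]).round(4))
E
python3 - <<'E'
from h import *
for n in ("scene","side","wrist"):
    c=snap(n,n+"0",scale=1.25); print(n,np.array(c["world_from_camera"]).round(3).tolist(),c["vertical_fov"])
s,p,r=st();print(p,r.as_matrix().round(3),s["t"])
E
```

```text
pics
scene [[0.003, 0.718, -0.697, 1.304], [1.0, 0.006, 0.011, 0.013], [0.012, -0.696, -0.717, 0.9], [0.0, 0.0, 0.0, 1.0]] 48.36017201983872
side [[0.958, -0.153, 0.241, 0.291], [-0.285, -0.471, 0.835, -0.835], [-0.014, -0.868, -0.495, 0.624], [0.0, 0.0, 0.0, 1.0]] 51.38649483920119
wrist [[0.27, 0.926, 0.264, 0.117], [0.963, -0.259, -0.074, 0.668], [0.0, 0.274, -0.962, 0.373], [0.0, 0.0, 0.0, 1.0]] 71.48754028600173
[0.18237656 0.6494431  0.23055042] [[-0.963  0.27  -0.   ]
 [ 0.27   0.963 -0.001]
 [-0.    -0.001 -1.   ]] 0.15
```

View pics/scene0.png

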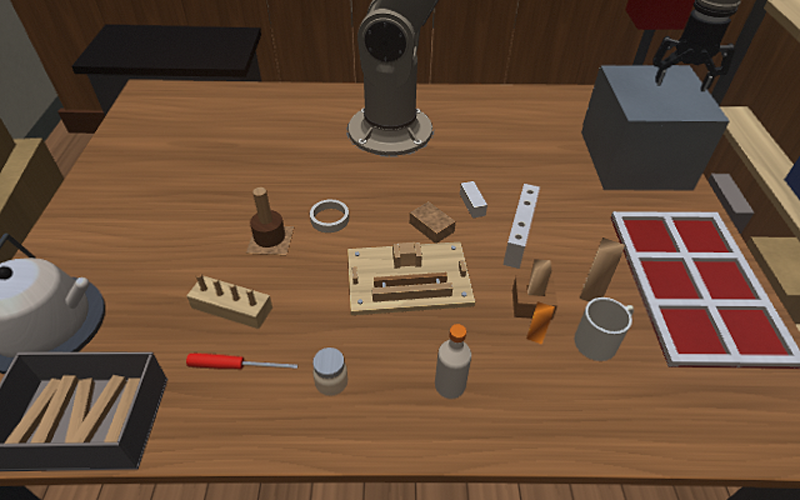

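View pics/side0.png

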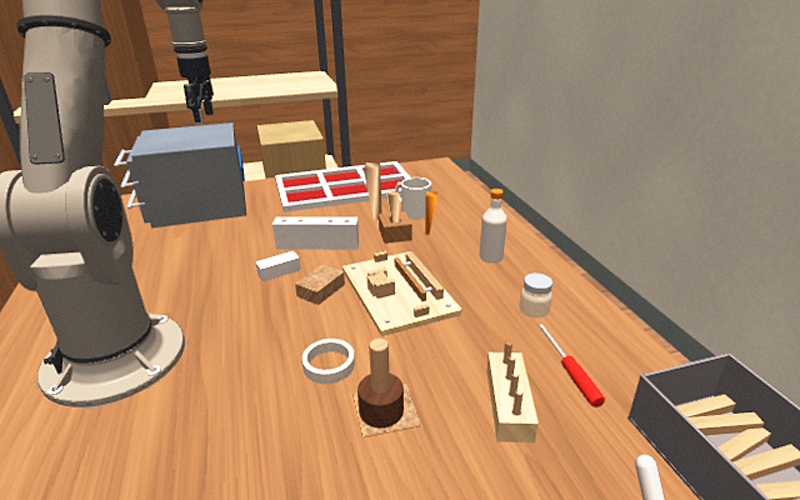

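The scene shows the cramp at about (410,275), the rail at (523,222), the wedge in its holder at (538,285) with larger and orange look-alikes beside it, the mallet at (265,225), and a rack with four dowels at (230,295). I'll enlarge the scene picture and measure.

```bash
python3 - <<'E'
import cv2
a=cv2.imread("pics/raw_scene0.png")
cv2.imwrite("pics/c1.png",cv2.resize(a[140:265,270:470],None,fx=4,fy=4,interpolation=cv2.INTER_CUBIC))
b=cv2.imread("pics/raw_side0.png")
x=cv2.resize(a[140:270,145:265],None,fx=3.3,fy=3.3,interpolation=cv2.INTER_CUBIC)
y=cv2.resize(b[120:250,210:360],None,fx=3.3,fy=3.3,interpolation=cv2.INTER_CUBIC)[:, :400]
E
```

```text
(no output)
```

View pics/c1.png

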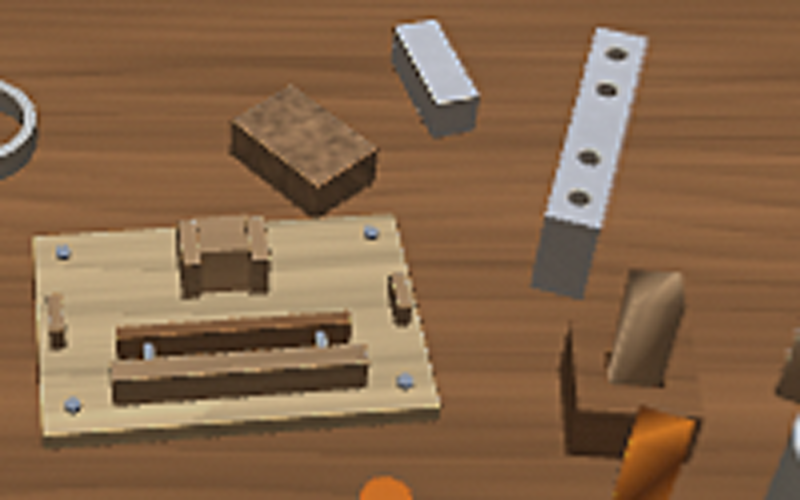

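```bash
python3 - <<'E'
from h import *
c=load("scene0"); f=lambda x,y,z: (atz(c,(270+x/4,140+y/4),z)*1000).round(1)
for p in [(617,54),(606,90),(589,158),(578,199)]: print("hole",f(*p,.07))
for p in [(63,252),(371,233),(405,382),(73,406)]: print("screw",f(*p,.016))
for p in [(180,225),(268,222)]: print("stoptop",f(*p,.05))
for p in [(113,362),(367,348)]: print("jaw",f(*p,.039))
for p in [(607,350),(565,330),(700,385),(567,408)]: print("holder top",f(*p,.046))
print("wedge head",f(655,272,.117))
s=load("side0")
g=lambda u,v,z:(atz(c,(u/1.25,v/1.25),z)*1000).round(1)
print("mallet top",g(260,191,.138),"mug",g(605,310,.09),"glue",g(457,330,.17))
for p in [(201,276),(217,281),(234,287),(251,292)]: print("dowel top",g(*p,.08),"by side")
q=lambda u,v,z:(atz(s,(u/1.25,v/1.25),z)*1000).round(1)
print("mallet side",q(379,343,.138))
for p in [(507,346),(511,361),(514,377),(517,397)]: print("dowel top side",q(*p,.08))
E
```

```text
hole [341.2 323.6  70. ]
hole [379.5 309.6  70. ]
hole [447.5 287.2  70. ]
hole [486.1 274.   70. ]
screw [486.1 -65.1  16. ]
screw [466.7 144.4  16. ]
screw [596.4 156.7  16. ]
screw [616.8 -52.3  16. ]
stoptop [492.7  13.8  50. ]
stoptop [489.5  71.9  50. ]
jaw [600.2 -27.4  39. ]
jaw [587.8 131.4  39. ]
holder top [594.  279.5  46. ]
holder top [578.  255.8  46. ]
holder top [621.2 331.8  46. ]
holder top [639.6 248.   46. ]
wedge head [592.8 295.7 117. ]
mallet top [ 423.5 -264.   138. ] mug [689.4 396.6  90. ] glue [791.5 114.4 170. ]
dowel top [ 605.6 -354.6   80. ] by side
dowel top [ 617.9 -321.6   80. ] by side
dowel top [ 632.4 -286.7   80. ] by side
dowel top [ 644.3 -252.7   80. ] by side
mallet side [ 423.6 -266.   138. ]
dowel top side [ 631.7 -266.5   80. ]
dowel top side [ 621.5 -299.9   80. ]
dowel top side [ 609.7 -332.4   80. ]
dowel top side [ 595.1 -369.4   80. ]
```

jog_arm(
  rows=[
    {"x":-25,"y":-22,"fingers":85},
    {"x":-25,"y":-22},
    {"x":-25,"y":-22},
    {"x":-25,"y":-22},
    {"x":-25,"y":-22},
    {"x":-25,"y":-22},
    {"x":-25,"y":-22},
    {"x":-25,"y":-22},
  ],
)

```text
invalid input
```

jog_arm(
  rows=[
    {"x":-25,"y":-22},
    {"x":-25,"y":-22},
    {"x":-25,"y":-22},
    {"x":-25,"y":-22},
    {"x":-18,"y":-10,"az":3.2},
    {},
    {},
    {},
  ],
)

```text
invalid input
```

```bash
python3 - <<'E'
from h import *
snap("wrist","w1",scale=1.25); go([.4136,.2986,.231],71.1)
E
```

```text
pos [0.1824 0.6495 0.2307] tool mm [-317.5 -275.3    0. ]
az 3.21 tilt [-3.0e-04 -1.1e-03 -1.0e+00]
```

View pics/w1.png

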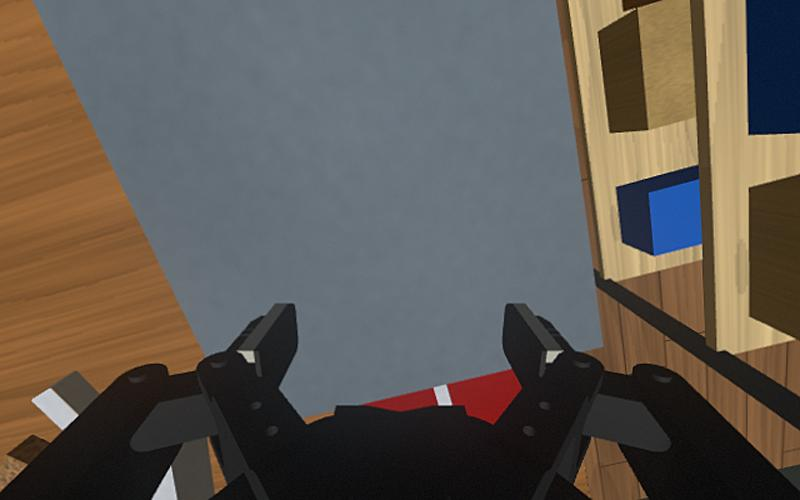

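The move was refused, so the arm is still over the grey box. I'll try again with every key given in each row.

jog_arm(
  rows=[
    {"fingers":85,"x":-25,"y":-22,"z":0,"ax":0,"ay":0,"az":0},
    {"fingers":85,"x":-25,"y":-22,"z":0,"ax":0,"ay":0,"az":0},
    {"fingers":85,"x":-25,"y":-22,"z":0,"ax":0,"ay":0,"az":0},
    {"fingers":85,"x":-25,"y":-22,"z":0,"ax":0,"ay":0,"az":0},
    {"fingers":85,"x":-25,"y":-22,"z":0,"ax":0,"ay":0,"az":0},
    {"fingers":85,"x":-25,"y":-22,"z":0,"ax":0,"ay":0,"az":0},
    {"fingers":85,"x":-25,"y":-22,"z":0,"ax":0,"ay":0,"az":0},
    {"fingers":85,"x":-25,"y":-22,"z":0,"ax":0,"ay":0,"az":0},
  ],
)

```text
t: 1.0
eef_pos: [0.328, 0.425, 0.2313]
tool_rot: [-0.0, 0.136, 0.991, 0.0]
contact_force: [1.1, -0.4, -0.1]
gripper_width: 0.997
grasp_force: 0.0
```

jog_arm(
  rows=[
    {"fingers":85,"x":-25,"y":-22},
    {"fingers":85,"x":-25,"y":-22},
    {"fingers":85,"x":-25,"y":-22},
    {"fingers":85,"x":-25,"y":-22,"az":3.2},
    {"fingers":85,"x":-11,"y":-10},
    {"fingers":85},
    {"fingers":85},
    {"fingers":85},
  ],
)

```text
invalid input
```

```bash
python3 - <<'E'
from h import *
snap("wrist","w1",scale=1.25); go([.4136,.2986,.231],71.1)
E
```

```text
pos [0.3322 0.4194 0.2312] tool mm [-111.7  -93.5    0.7]
az 2.81 tilt [ 0.0015 -0.0034 -1.    ]
```

View pics/w1.png

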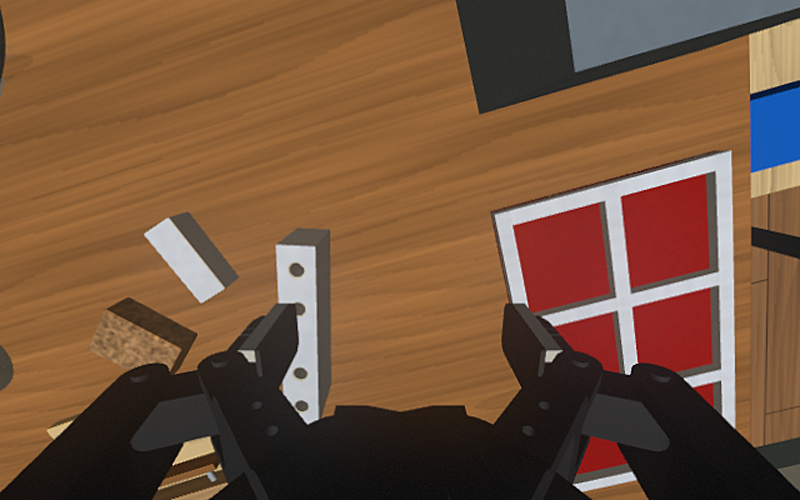

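Every row needs all its keys. This wrist view shows the rail's holes at (296,269), (299,310), (300,373) and (302,406), so I can measure it from here.

```bash
python3 - <<'E'
from h import *
c=load("w1")
P=np.array([atz(c,(u/1.25,v/1.25),.07) for u,v in [(296,269),(299,309),(301,373),(303,406)]])*1000
print(P.round(1)); m=P.mean(0); d=P[3]-P[0]; print(m, np.hypot(*d[:2]), np.degrees(np.arctan2(d[1],d[0])))
yaw=np.degrees(np.arctan2(d[1],d[0]))+90
go([m[0]/1000,m[1]/1000,.231],yaw)
E
```

```text
[[340.1 322.9  70. ]
 [379.1 311.4  70. ]
 [446.8 288.6  70. ]
 [485.3 276.6  70. ]]
[412.83122667 299.87426384  70.        ] 152.3510240875666 -17.672498904515805
pos [0.3322 0.4194 0.2312] tool mm [-110.6  -92.4    0.7]
az 1.58 tilt [ 0.0015 -0.0034 -1.    ]
```

jog_arm(
  rows=[
    {"fingers":60,"x":-22,"y":-18.5,"z":0,"ax":0,"ay":0,"az":0},
    {"fingers":60,"x":-22,"y":-18.5,"z":0,"ax":0,"ay":0,"az":0},
    {"fingers":60,"x":-22,"y":-18.5,"z":0,"ax":0,"ay":0,"az":0},
    {"fingers":60,"x":-22,"y":-18.5,"z":0,"ax":0,"ay":0,"az":0},
    {"fingers":60,"x":-22.6,"y":-18.9,"z":0,"ax":0,"ay":0,"az":2.2},
    {"fingers":60,"x":0,"y":0,"z":30,"ax":0,"ay":0,"az":0},
    {"fingers":60,"x":0,"y":0,"z":30,"ax":0,"ay":0,"az":0},
    {"fingers":60,"x":0,"y":0,"z":20,"ax":0,"ay":0,"az":0},
  ],
)

```text
t: 1.85
eef_pos: [0.4083, 0.3063, 0.1496]
tool_rot: [-0.0, 0.156, 0.988, -0.001]
contact_force: [-0.4, -0.1, 0.3]
gripper_width: 0.706
grasp_force: 0.0
```

```bash
python3 - <<'E'
from h import *
go([.4132,.2993,.040],71.8)
E
```

```text
pos [0.4083 0.3063 0.1496] tool mm [ -6.9  -5.  109.6]
az 0.28 tilt [-0.0012 -0.001  -1.    ]
```

jog_arm(
  rows=[
    {"fingers":60,"x":-6.9,"y":-5,"z":0,"ax":0,"ay":0,"az":0.3},
    {"fingers":60,"x":0,"y":0,"z":25,"ax":0,"ay":0,"az":0},
    {"fingers":60,"x":0,"y":0,"z":25,"ax":0,"ay":0,"az":0},
    {"fingers":60,"x":0,"y":0,"z":25,"ax":0,"ay":0,"az":0},
    {"fingers":60,"x":0,"y":0,"z":20,"ax":0,"ay":0,"az":0},
    {"fingers":60,"x":0,"y":0,"z":14.6,"ax":0,"ay":0,"az":0},
    {"fingers":60,"x":0,"y":0,"z":0,"ax":0,"ay":0,"az":0},
    {"fingers":60,"x":0,"y":0,"z":0,"ax":0,"ay":0,"az":0},
  ],
)

```text
t: 2.65
eef_pos: [0.4147, 0.3003, 0.0427]
tool_rot: [0.0, 0.158, 0.987, 0.0]
contact_force: [-0.4, -0.1, -0.2]
gripper_width: 0.707
grasp_force: 0.0
```

```bash
python3 - <<'E'
from h import *
go([.4132,.2993,.040],71.8); print(st()[0]["contact_force"])
E
```

```text
pos [0.4147 0.3003 0.0427] tool mm [ 1.1 -1.5  2.7]
az -0.02 tilt [ 9.e-04  6.e-04 -1.e+00]
[-0.37032516 -0.14337415 -0.16409145]
```

jog_arm(
  force=60,
  rows=[
    {"fingers":20,"x":1,"y":-1.5,"z":2,"ax":0,"ay":0,"az":0},
    {"fingers":20,"x":0,"y":0,"z":0,"ax":0,"ay":0,"az":0},
    {"fingers":20,"x":0,"y":0,"z":0,"ax":0,"ay":0,"az":0},
    {"fingers":20,"x":0,"y":0,"z":0,"ax":0,"ay":0,"az":0},
    {"fingers":20,"x":0,"y":0,"z":0,"ax":0,"ay":0,"az":0},
    {"fingers":20,"x":0,"y":0,"z":0,"ax":0,"ay":0,"az":0},
    {"fingers":20,"x":0,"y":0,"z":-10,"ax":0,"ay":0,"az":0},
    {"fingers":20,"x":0,"y":0,"z":-20,"ax":0,"ay":0,"az":0},
  ],
)

```text
t: 3.45
eef_pos: [0.4114, 0.2983, 0.0694]
tool_rot: [-0.001, 0.158, 0.987, -0.001]
contact_force: [0.3, 0.5, -2.6]
gripper_width: 0.414
grasp_force: 60.2
```

jog_arm(
  rows=[
    {"fingers":20,"x":0,"y":0,"z":-25,"ax":0,"ay":0,"az":0},
    {"fingers":20,"x":0,"y":0,"z":-25,"ax":0,"ay":0,"az":0},
    {"fingers":20,"x":0,"y":0,"z":-25,"ax":0,"ay":0,"az":0},
    {"fingers":20,"x":0,"y":0,"z":-25,"ax":0,"ay":0,"az":0},
    {"fingers":20,"x":0,"y":0,"z":-20,"ax":0,"ay":0,"az":0},
    {"fingers":20,"x":0,"y":0,"z":0,"ax":0,"ay":0,"az":0},
    {"fingers":20,"x":0,"y":0,"z":0,"ax":0,"ay":0,"az":0},
    {"fingers":20,"x":0,"y":0,"z":0,"ax":0,"ay":0,"az":0},
  ],
)

```text
t: 4.25
eef_pos: [0.4116, 0.2984, 0.1885]
tool_rot: [-0.001, 0.158, 0.987, -0.001]
contact_force: [0.3, -0.2, -2.6]
gripper_width: 0.408
grasp_force: 60.5
```

```bash
python3 - <<'E'
from h import *
go([.46,.16,.19],66); print(st()[0]["contact_force"],st()[0]["grasp_force"],st()[0]["q"])
E
```

```text
pos [0.4116 0.2984 0.1885] tool mm [ -89.1 -116.4   -1.4]
az 5.82 tilt [-0.0016 -0.0016 -1.    ]
[ 0.32357394 -0.16110264 -2.59168474] 60.47356724739075 [-0.90413763  0.25429697  0.18116528  2.00195948 -0.05816103  0.89241344
  0.5615055 ]
```

jog_arm(
  rows=[
    {"fingers":20,"x":-15,"y":-3,"z":-15,"ax":0,"ay":0,"az":0},
    {"fingers":20,"x":-20,"y":-4,"z":-15,"ax":0,"ay":0,"az":0},
    {"fingers":20,"x":-20,"y":-4,"z":-15,"ax":0,"ay":0,"az":0},
    {"fingers":20,"x":-20,"y":-4,"z":-15,"ax":0,"ay":0,"az":0},
    {"fingers":20,"x":-15,"y":-3,"z":-10,"ax":0,"ay":0,"az":0},
    {"fingers":20,"x":-10,"y":-2,"z":0,"ax":0,"ay":0,"az":0},
    {"fingers":20,"x":0,"y":0,"z":0,"ax":0,"ay":0,"az":0},
    {"fingers":20,"x":0,"y":0,"z":0,"ax":0,"ay":0,"az":0},
  ],
)

```text
t: 5.05
eef_pos: [0.5, 0.249, 0.2583]
tool_rot: [-0.001, 0.158, 0.987, -0.001]
contact_force: [-0.9, -0.2, -2.6]
gripper_width: 0.414
grasp_force: 60.4
```

```bash
python3 - <<'E'
from h import *
snap("wrist","w2",scale=1.25); go([.46,.16,.19],66); print(st()[0]["grasp_force"])
E
```

```text
pos [0.4998 0.2493 0.2585] tool mm [ 10.  -97.1  68.6]
az 5.88 tilt [-2.4e-03 -8.0e-04 -1.0e+00]
60.42592763900757
```

View pics/w2.png

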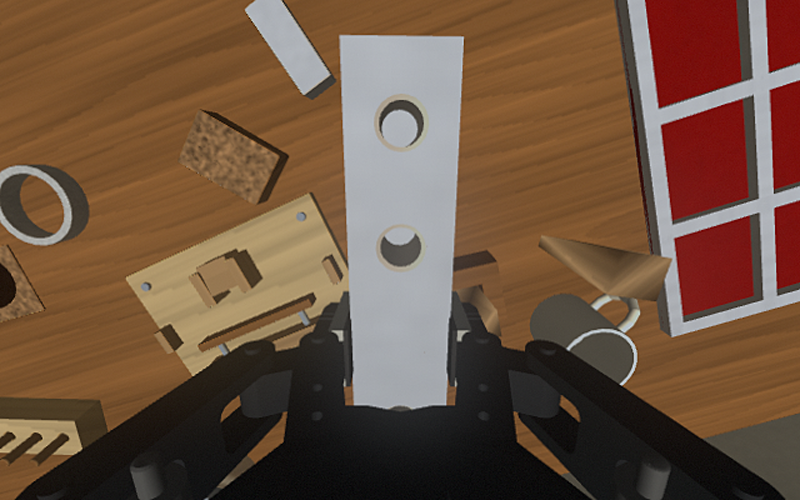

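The wrist view shows the rail held straight in the fingers, with the cramp at about (235,275) on the left. I'll enlarge the cramp.

```bash
python3 - <<'E'
import cv2
a=cv2.imread("pics/raw_w2.png")
cv2.imwrite("pics/c2.png",cv2.resize(a[150:300,95:285],None,fx=4,fy=4,interpolation=cv2.INTER_CUBIC))
E
```

```text
(no output)
```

View pics/c2.png

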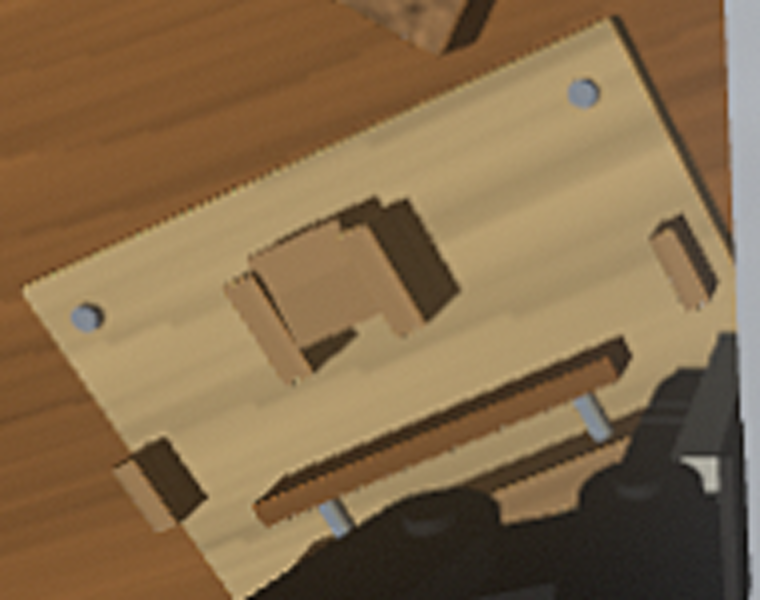

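```bash
python3 - <<'E'
from h import *
c=load("w2"); f=lambda x,y,z: (atz(c,(95+x/4,150+y/4),z)*1000)
sc=[f(88,317,.017),f(583,93,.017)]; print("screws",np.round(sc,1))
d=sc[1]-sc[0]; print("yaw screws",np.degrees(np.arctan2(d[1],d[0]))-90)
j=[f(256,507,.039),f(607,357,.039)]; d=j[1]-j[0]; yaw=np.degrees(np.arctan2(d[1],d[0]))-90
print("jaw",np.round(j,1),"yaw",yaw,np.hypot(*d[:2]))
jm=(j[0]+j[1])/2
ch=[f(312,372,.05),f(405,335,.05)]; print("cheek inner ends",np.round(ch,1),np.linalg.norm(ch[0]-ch[1]))
stp=[f(306,346,.05),f(357,321,.05)]; print("stop edge",np.round(stp,1))
es=[f(162,530,.026),f(705,307,.026),f(115,465,.026),f(685,215,.026)];print("endstops",np.round(es,1))
a=np.radians(5.3); X=np.array([np.cos(a),np.sin(a)]);Y=np.array([-X[1],X[0]])
for n,P in (("jaw",j),("cheek",ch),("stop",stp),("screw",sc),("end",es)): print(n,[(round(p[:2]@X,1),round(p[:2]@Y,1)) for p in P])
# from scene
s=load("scene0"); g=lambda x,y,z:(atz(s,(270+x/4,140+y/4),z)*1000)
S={"jaw (rear top edge)":[g(118,357,.039),g(367,346,.039)],"screw":[g(63,252,.017),g(371,233,.017),g(405,382,.017),g(73,406,.017)]}
for n,P in S.items(): print("scene",n,[(round(p[:2]@X,1),round(p[:2]@Y,1)) for p in P])
E
```

```text
screws [[490.9 -65.9  17. ]
 [470.3 142.9  17. ]]
yaw screws 5.643913868381276
jaw [[574.2 -24.9  39. ]
 [558.6 121.9  39. ]] yaw 6.058715905153406 147.58918018220746
cheek inner ends [[528.5  27.2  50. ]
 [525.9  63.8  50. ]] 36.69077460574613
stop edge [[519.1  29.6  50. ]
 [516.1  50.3  50. ]]
endstops [[577.  -75.1  26. ]
 [555.9 157.7  26. ]
 [546.4 -78.5  26. ]
 [521.1 163.4  26. ]]
jaw [(np.float64(569.5), np.float64(-77.8)), (np.float64(567.5), np.float64(69.8))]
cheek [(np.float64(528.7), np.float64(-21.8)), (np.float64(529.6), np.float64(14.9))]
stop [(np.float64(519.6), np.float64(-18.5)), (np.float64(518.6), np.float64(2.4))]
screw [(np.float64(482.7), np.float64(-111.0)), (np.float64(481.5), np.float64(98.9))]
end [(np.float64(567.6), np.float64(-128.0)), (np.float64(568.1), np.float64(105.7)), (np.float64(536.8), np.float64(-128.7)), (np.float64(534.0), np.float64(114.6))]
scene jaw (rear top edge) [(np.float64(591.4), np.float64(-79.3)), (np.float64(595.8), np.float64(76.8))]
scene screw [(np.float64(479.0), np.float64(-109.7)), (np.float64(479.0), np.float64(100.4)), (np.float64(609.1), np.float64(100.7)), (np.float64(610.2), np.float64(-109.0))]
```

jog_arm(
  rows=[
    {"fingers":20,"x":0,"y":0,"z":0,"ax":0,"ay":0,"az":4.0},
    {"fingers":20,"x":0,"y":0,"z":0,"ax":0,"ay":0,"az":8.0},
    {"fingers":20,"x":0,"y":0,"z":0,"ax":0,"ay":0,"az":8.0},
    {"fingers":20,"x":0,"y":0,"z":0,"ax":0,"ay":0,"az":8.0},
    {"fingers":20,"x":0,"y":0,"z":0,"ax":0,"ay":0,"az":8.0},
    {"fingers":20,"x":0,"y":0,"z":0,"ax":0,"ay":0,"az":8.0},
    {"fingers":20,"x":0,"y":0,"z":0,"ax":0,"ay":0,"az":8.0},
    {"fingers":20,"x":0,"y":0,"z":0,"ax":0,"ay":0,"az":8.0},
  ],
)

```text
t: 5.9
eef_pos: [0.4999, 0.2496, 0.259]
tool_rot: [-0.001, 0.632, 0.775, -0.001]
contact_force: [0.2, -0.6, -3.2]
gripper_width: 0.412
grasp_force: 60.3
```

jog_arm(
  rows=[
    {"fingers":20,"x":0,"y":0,"z":0,"ax":0,"ay":0,"az":6.0},
    {"fingers":20,"x":0,"y":0,"z":0,"ax":0,"ay":0,"az":0},
    {"fingers":20,"x":0,"y":0,"z":0,"ax":0,"ay":0,"az":0},
    {"fingers":20,"x":0,"y":0,"z":0,"ax":0,"ay":0,"az":0},
    {"fingers":20,"x":0,"y":0,"z":0,"ax":0,"ay":0,"az":0},
    {"fingers":20,"x":0,"y":0,"z":0,"ax":0,"ay":0,"az":0},
    {"fingers":20,"x":0,"y":0,"z":0,"ax":0,"ay":0,"az":0},
    {"fingers":20,"x":0,"y":0,"z":0,"ax":0,"ay":0,"az":0},
  ],
)

```text
t: 6.7
eef_pos: [0.5012, 0.2487, 0.2597]
tool_rot: [-0.0, 0.67, 0.742, 0.0]
contact_force: [0.3, 1.2, -2.5]
gripper_width: 0.414
grasp_force: 60.4
```

```bash
python3 - <<'E'
from h import *
go([.5431,.0459,.15],5.5); print(st()[0]["q"])
E
```

```text
pos [0.5012 0.2487 0.2597] tool mm [-206.    21.1  109.7]
az 0.31 tilt [ 0.e+00  1.e-04 -1.e+00]
[-0.92581648  0.27067413  0.43266924  1.82603867 -0.12806693  1.07219855
 -0.34410932]
```

jog_arm(
  rows=[
    {"fingers":20,"x":-20,"y":2,"z":0,"ax":0,"ay":0,"az":0.3},
    {"fingers":20,"x":-30,"y":3,"z":0,"ax":0,"ay":0,"az":0},
    {"fingers":20,"x":-35,"y":4,"z":0,"ax":0,"ay":0,"az":0},
    {"fingers":20,"x":-35,"y":4,"z":0,"ax":0,"ay":0,"az":0},
    {"fingers":20,"x":-35,"y":3,"z":20,"ax":0,"ay":0,"az":0},
    {"fingers":20,"x":-30,"y":3,"z":30,"ax":0,"ay":0,"az":0},
    {"fingers":20,"x":-21,"y":2,"z":30,"ax":0,"ay":0,"az":0},
    {"fingers":20,"x":0,"y":0,"z":30,"ax":0,"ay":0,"az":0},
  ],
)

```text
t: 7.5
eef_pos: [0.5425, 0.0403, 0.1493]
tool_rot: [0.001, 0.675, 0.738, -0.0]
contact_force: [0.0, 0.2, -2.9]
gripper_width: 0.408
grasp_force: 60.5
```

jog_arm(
  rows=[
    {"fingers":20,"x":0,"y":0,"z":10,"ax":0,"ay":0,"az":0},
    {"fingers":20,"x":0,"y":0,"z":0,"ax":0,"ay":0,"az":0},
    {"fingers":20,"x":0,"y":0,"z":0,"ax":0,"ay":0,"az":0},
    {"fingers":20,"x":0,"y":0,"z":0,"ax":0,"ay":0,"az":0},
    {"fingers":20,"x":0,"y":0,"z":0,"ax":0,"ay":0,"az":0},
    {"fingers":20,"x":0,"y":0,"z":0,"ax":0,"ay":0,"az":0},
    {"fingers":20,"x":0,"y":0,"z":0,"ax":0,"ay":0,"az":0},
    {"fingers":20,"x":0,"y":0,"z":0,"ax":0,"ay":0,"az":0},
  ],
)

```text
t: 8.3
eef_pos: [0.5421, 0.0459, 0.1399]
tool_rot: [0.0, 0.672, 0.74, 0.0]
contact_force: [-0.0, -0.3, -3.3]
gripper_width: 0.412
grasp_force: 60.4
```

```bash
python3 - <<'E'
from h import *
snap("side","s2",scale=1); snap("scene","sc2")
go([.5431,.0459,.060],5.5)
# overlay of predicted rail bottom corners / seat in side+scene
c=load("s2");im=cv2.imread("pics/raw_s2.png")
import math
def draw(fn,box,sc):
    c=load(fn);im=cv2.imread("pics/raw_%s.png"%fn)
    x0,y0,x1,y1=box
    return cv2.resize(im[y0:y1,x0:x1],None,fx=sc,fy=sc,interpolation=cv2.INTER_CUBIC)
a=draw("s2",(255,130,385,270),4); b=draw("sc2",(270,140,345+50,280),2.2)
h=max(a.shape[0],b.shape[0]); o=np.zeros((h,a.shape[1]+b.shape[1],3),np.uint8); o[:a.shape[0],:a.shape[1]]=a; o[:b.shape[0],a.shape[1]:]=b
cv2.imwrite("pics/m3.png",o); print(o.shape)
E
```

```text
pos [0.542  0.0458 0.1397] tool mm [-0.   1.1 79.7]
az 0.01 tilt [ 0.e+00  1.e-04 -1.e+00]
(560, 795, 3)
```

View pics/m3.png

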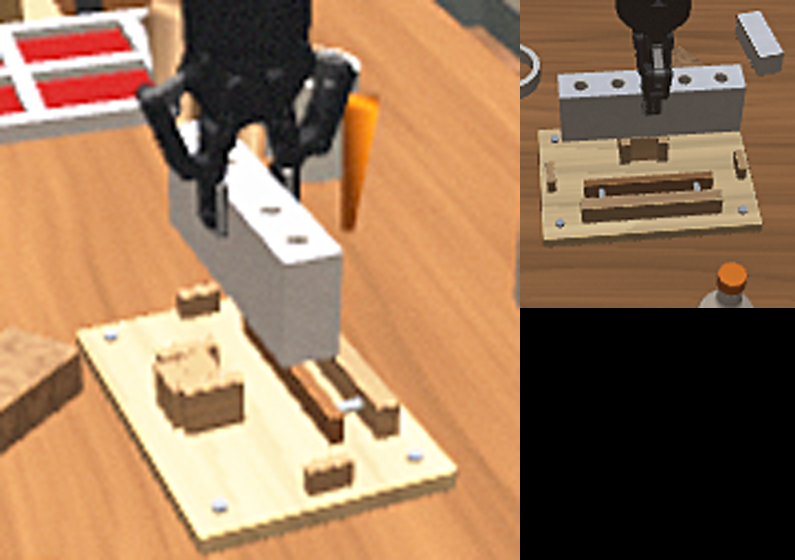

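```bash
python3 - <<'E'
from h import *
c=load("s2"); a=np.radians(5.3); X=np.array([np.cos(a),np.sin(a)]);Y=np.array([-X[1],X[0]])
for n,x,y,z in [("jaw -x corner",332,420,.039),("jaw +x corner",344,414,.039),("cheek end",243,374,.05),("screw near",220,507,.017),("screw far",111,337,.017),("screw r",415,457,.017),("railbot -x",284,366,.10),("railbot +x",340,353,.10)]:
    p=atz(c,(255+x/4,130+y/4),z)*1000; print(n,(p[:2]@X).round(1),(p[:2]@Y).round(1))
p=st()[1][:2]*1000;print(p@X,p@Y)
E
```

```text
jaw -x corner 565.5 -83.9
jaw +x corner 575.0 -80.9
cheek end 528.0 -29.6
screw near 480.2 -111.8
screw far 478.8 98.2
screw r 609.5 -111.7
railbot -x 525.6 -103.2
railbot +x 561.5 -103.0
543.9085603942646 -4.466155743207306
```

jog_arm(
  rows=[
    {"fingers":20,"x":-1,"y":1,"z":10,"ax":0,"ay":0,"az":0},
    {"fingers":20,"x":0,"y":0,"z":15,"ax":0,"ay":0,"az":0},
    {"fingers":20,"x":0,"y":0,"z":15,"ax":0,"ay":0,"az":0},
    {"fingers":20,"x":0,"y":0,"z":15,"ax":0,"ay":0,"az":0},
    {"fingers":20,"x":0,"y":0,"z":10,"ax":0,"ay":0,"az":0},
    {"fingers":20,"x":0,"y":0,"z":10,"ax":0,"ay":0,"az":0},
    {"fingers":20,"x":0,"y":0,"z":3,"ax":0,"ay":0,"az":0},
    {"fingers":20,"x":0,"y":0,"z":0,"ax":0,"ay":0,"az":0},
  ],
)

```text
t: 9.2
eef_pos: [0.5448, 0.0449, 0.0611]
tool_rot: [0.001, 0.672, 0.74, 0.001]
contact_force: [4.3, 1.3, -3.2]
gripper_width: 0.411
grasp_force: 64.1
```

jog_arm(
  rows=[
    {"fingers":20,"x":0,"y":0,"z":1,"ax":0,"ay":0,"az":0},
    {"fingers":20,"x":0,"y":0,"z":1,"ax":0,"ay":0,"az":0},
    {"fingers":20,"x":0,"y":0,"z":1,"ax":0,"ay":0,"az":0},
    {"fingers":20,"x":0,"y":0,"z":1,"ax":0,"ay":0,"az":0},
    {"fingers":20,"x":0,"y":0,"z":1,"ax":0,"ay":0,"az":0},
    {"fingers":20,"x":0,"y":0,"z":0,"ax":0,"ay":0,"az":0},
    {"fingers":20,"x":0,"y":0,"z":0,"ax":0,"ay":0,"az":0},
    {"fingers":20,"x":0,"y":0,"z":0,"ax":0,"ay":0,"az":0},
  ],
)

```text
t: 10.0
eef_pos: [0.5448, 0.0448, 0.057]
tool_rot: [0.001, 0.672, 0.74, 0.001]
contact_force: [6.0, 0.1, -1.0]
gripper_width: 0.411
grasp_force: 64.4
```

jog_arm(
  rows=[
    {"fingers":20,"x":0,"y":1,"z":0,"ax":0,"ay":0,"az":0},
    {"fingers":20,"x":0,"y":1,"z":0,"ax":0,"ay":0,"az":0},
    {"fingers":20,"x":0,"y":0,"z":1,"ax":0,"ay":0,"az":0},
    {"fingers":20,"x":0,"y":0,"z":0,"ax":0,"ay":0,"az":0},
    {"fingers":20,"x":0,"y":0,"z":1,"ax":0,"ay":0,"az":0},
    {"fingers":20,"x":0,"y":0,"z":0,"ax":0,"ay":0,"az":0},
    {"fingers":20,"x":0,"y":0,"z":0,"ax":0,"ay":0,"az":0},
    {"fingers":20,"x":0,"y":0,"z":0,"ax":0,"ay":0,"az":0},
  ],
)

```text
t: 10.8
eef_pos: [0.5451, 0.0446, 0.0565]
tool_rot: [-0.0, 0.673, 0.74, 0.0]
contact_force: [-4.7, -1.7, 22.2]
gripper_width: 0.408
grasp_force: 66.9
```

jog_arm(
  rows=[
    {"fingers":20,"x":0,"y":-0.7,"z":-0.8,"ax":0,"ay":0,"az":0},
    {"fingers":20,"x":0,"y":0,"z":0,"ax":0,"ay":0,"az":0},
    {"fingers":55,"x":0,"y":0,"z":0,"ax":0,"ay":0,"az":0},
    {"fingers":55,"x":0,"y":0,"z":0,"ax":0,"ay":0,"az":0},
    {"fingers":55,"x":0,"y":0,"z":-10,"ax":0,"ay":0,"az":0},
    {"fingers":55,"x":0,"y":0,"z":-25,"ax":0,"ay":0,"az":0},
    {"fingers":55,"x":0,"y":0,"z":-30,"ax":0,"ay":0,"az":0},
    {"fingers":55,"x":0,"y":0,"z":-30,"ax":0,"ay":0,"az":0},
  ],
)

```text
t: 11.6
eef_pos: [0.5435, 0.0449, 0.1515]
tool_rot: [-0.001, 0.672, 0.74, -0.001]
contact_force: [0.1, -0.6, -0.2]
gripper_width: 0.644
grasp_force: 0.0
```

```bash
python3 - <<'E'
from h import *
go([.46,.24,.25],90)
E
```

```text
pos [0.5435 0.0449 0.1515] tool mm [202.2 -64.5 -98.5]
az -84.49 tilt [-2.e-03 -5.e-04 -1.e+00]
```

jog_arm(
  rows=[
    {"fingers":70,"x":0,"y":0,"z":-30,"ax":0,"ay":0,"az":0},
    {"fingers":70,"x":25,"y":10,"z":-20,"ax":0,"ay":0,"az":0},
    {"fingers":70,"x":30,"y":12,"z":0,"ax":0,"ay":0,"az":0},
    {"fingers":70,"x":35,"y":13,"z":0,"ax":0,"ay":0,"az":0},
    {"fingers":70,"x":35,"y":13,"z":0,"ax":0,"ay":0,"az":0},
    {"fingers":70,"x":35,"y":13,"z":0,"ax":0,"ay":0,"az":0},
    {"fingers":70,"x":34,"y":14,"z":0,"ax":0,"ay":0,"az":0},
    {"fingers":70,"x":0,"y":0,"z":0,"ax":0,"ay":0,"az":0},
  ],
)

```text
t: 12.4
eef_pos: [0.5995, 0.2524, 0.2]
tool_rot: [-0.001, 0.669, 0.743, 0.001]
contact_force: [-0.2, 0.0, -0.1]
gripper_width: 0.823
grasp_force: 0.0
```

```bash
python3 - <<'E'
from h import *
import time
snap("wrist"); snap("wrist")
c=snap("wrist","w4"); s=snap("scene","sc4"); d=snap("side","s4"); print(st()[1])
im=[cv2.imread("pics/raw_%s.png"%n) for n in ("w4","sc4","s4")]
u,v=proj(c,[.6,.29,.09])[0].astype(int); print("w",u,v)
A=cv2.resize(im[0][max(0,v-75):v+75,max(0,u-65):u+65],(520,600)[::1] if 0 else None,fx=3.5,fy=3.5,interpolation=cv2.INTER_CUBIC); print("A org",max(0,u-65),max(0,v-75))
L=[]
for c2,i in ((s,im[1]),(d,im[2])):
    u,v=proj(c2,[.6,.29,.075])[0].astype(int); print(u,v)
    L.append(cv2.resize(i[v-25:v+25,u-28:u+28],(336,300),interpolation=cv2.INTER_CUBIC))
B=np.vstack(L); h=max(A.shape[0],600); o=np.zeros((h,A.shape[1]+336,3),np.uint8); o[:A.shape[0],:A.shape[1]]=A;o[:600,A.shape[1]:]=B
cv2.imwrite("pics/m4.png",o); print(A.shape,o.shape)
E
```

```text
[0.6002307  0.24331488 0.20067126]
w 323 148
A org 258 73
428 221
313 167
(525, 455, 3) (600, 791, 3)
```

View pics/m4.png

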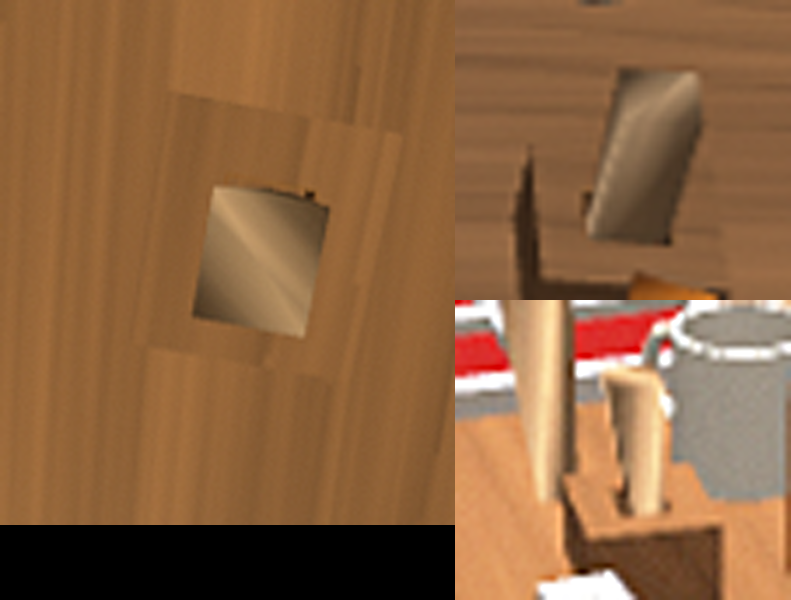

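```bash
python3 - <<'E'
from h import *
c=load("w4"); P=np.array([atz(c,(258+x/3.5,73+y/3.5),.117)*1000 for x,y in [(215,187),(329,207),(305,338),(193,315)]])[:,:2]
print(P.round(1)); 
for i in range(4):
    d=P[(i+1)%4]-P[i]; print(np.hypot(*d).round(1),np.degrees(np.arctan2(d[1],d[0])).round(1))
m=P.mean(0); print("head centre",m)
Hh=np.array([atz(c,(258+x/3.5,73+y/3.5),.046)*1000 for x,y in [(178,93),(400,133),(330,382),(140,347)]])[:,:2]; print("holder",Hh.round(1),Hh.mean(0))
# verify against scene & side by projecting model
for yaw in (6,9,12):
  a=np.radians(yaw); X=np.array([np.cos(a),np.sin(a)]);Y=np.array([-X[1],X[0]])
  hc=m/1000; fl=hc+X*.0134 # flat side
  for fn,(cx,cy),oy in (("sc4",(428,221),0),("s4",(313,167),300)):
    cc=load(fn); pts=[]
    for s in (-1,1):
      for xx,z in ((0,.117),(-.0268,.117),(0,.046),(-.0154,.046)): q=fl+X*xx+Y*s*.015; pts.append([*q,z])
    uv=proj(cc,pts); print(yaw,fn,((uv-[cx-28,cy-25])*6+[455,oy]).round(0).tolist())
E
```

```text
[[594.7 309.6]
 [620.8 307.8]
 [619.1 277.5]
 [592.5 280.3]]
26.2 -4.0
30.3 -93.3
26.8 174.0
29.4 85.6
head centre [606.7714254  293.83460952]
holder [[581.6 333.1]
 [647.  328.5]
 [636.3 252.7]
 [576.5 257.9]] [610.35897868 293.06802249]
6 sc4 [[631.0, 127.0], [612.0, 76.0], [599.0, 241.0], [588.0, 212.0], [707.0, 121.0], [687.0, 70.0], [671.0, 236.0], [660.0, 207.0]]
6 s4 [[670.0, 379.0], [621.0, 388.0], [672.0, 505.0], [644.0, 511.0], [647.0, 358.0], [599.0, 366.0], [650.0, 482.0], [623.0, 487.0]]
9 sc4 [[634.0, 128.0], [611.0, 77.0], [601.0, 243.0], [589.0, 214.0], [708.0, 120.0], [684.0, 69.0], [672.0, 234.0], [659.0, 205.0]]
9 s4 [[671.0, 378.0], [623.0, 388.0], [672.0, 504.0], [646.0, 510.0], [646.0, 358.0], [598.0, 367.0], [648.0, 482.0], [621.0, 488.0]]
12 sc4 [[636.0, 129.0], [610.0, 79.0], [603.0, 244.0], [589.0, 215.0], [709.0, 118.0], [682.0, 68.0], [673.0, 233.0], [658.0, 204.0]]
12 s4 [[672.0, 378.0], [625.0, 389.0], [673.0, 503.0], [647.0, 510.0], [644.0, 358.0], [597.0, 368.0], [646.0, 482.0], [620.0, 488.0]]
```

```bash
python3 - <<'E'
from h import *
c=load("scene0"); d=load("side0")
print("big foot",atz(c,(468,240),0),"tri head", tri([(c,(605/1.25,240/1.25)),(d,(372/1.25,163/1.25))]),"tri foot",tri([(c,(590/1.25,300/1.25)),(d,(374/1.25,220/1.25))]))
go([.6066,.2938,.2],85.5); print(st()[0]["q"])
E
```

```text
big foot [0.5960829  0.40512715 0.        ] tri head [0.58102802 0.40534947 0.1584456 ] tri foot [ 0.58472747  0.4217088  -0.01433876]
pos [0.6002 0.2433 0.2007] tool mm [49.7 11.1  0.6]
az -80.12 tilt [-5.e-04 -9.e-04 -1.e+00]
[-0.81110249  0.49133441  0.46012494  1.679258   -0.24619243  1.02965908
 -0.17638351]
```

Big wedge is 0.11 m away, so there's room. Next I move over the wedge and turn.

jog_arm(
  rows=[
    {"fingers":55,"x":24,"y":5,"z":0,"ax":0,"ay":0,"az":0},
    {"fingers":55,"x":25,"y":6,"z":0,"ax":0,"ay":0,"az":0},
    {"fingers":55,"x":0,"y":0,"z":0,"ax":0,"ay":0,"az":-8},
    {"fingers":55,"x":0,"y":0,"z":0,"ax":0,"ay":0,"az":-8},
    {"fingers":55,"x":0,"y":0,"z":0,"ax":0,"ay":0,"az":-8},
    {"fingers":55,"x":0,"y":0,"z":0,"ax":0,"ay":0,"az":-8},
    {"fingers":55,"x":0,"y":0,"z":0,"ax":0,"ay":0,"az":-8},
    {"fingers":55,"x":0,"y":0,"z":0,"ax":0,"ay":0,"az":-8},
  ],
)

```text
t: 13.45
eef_pos: [0.6068, 0.2932, 0.2008]
tool_rot: [0.0, 0.311, 0.95, -0.0]
contact_force: [-0.2, 0.0, 0.4]
gripper_width: 0.643
grasp_force: 0.0
```

jog_arm(
  rows=[
    {"fingers":55,"x":0,"y":0,"z":0,"ax":0,"ay":0,"az":-8},
    {"fingers":55,"x":0,"y":0,"z":0,"ax":0,"ay":0,"az":-8},
    {"fingers":55,"x":0,"y":0,"z":0,"ax":0,"ay":0,"az":-8},
    {"fingers":55,"x":0,"y":0,"z":0,"ax":0,"ay":0,"az":-8},
    {"fingers":55,"x":0,"y":0,"z":0,"ax":0,"ay":0,"az":0},
    {"fingers":55,"x":0,"y":0,"z":0,"ax":0,"ay":0,"az":0},
    {"fingers":55,"x":0,"y":0,"z":0,"ax":0,"ay":0,"az":0},
    {"fingers":55,"x":0,"y":0,"z":0,"ax":0,"ay":0,"az":0},
  ],
)

```text
t: 14.25
eef_pos: [0.6066, 0.295, 0.2005]
tool_rot: [0.0, 0.04, 0.999, -0.0]
contact_force: [0.2, -1.1, 0.2]
gripper_width: 0.642
grasp_force: 0.0
```

```bash
python3 - <<'E'
from h import *
go([.6066,.2938,.08],85.5); print(st()[0]["q"])
E
```

```text
pos [0.6066 0.295  0.2005] tool mm [-1.000e-01 -1.100e+00  1.205e+02]
az -0.09 tilt [ 0.e+00 -2.e-04 -1.e+00]
[-0.63051909  0.50431648  0.12159951  1.59288848 -0.06746796  1.04858561
  1.00040174]
```

jog_arm(
  rows=[
    {"fingers":55,"x":0,"y":-1,"z":20,"ax":0,"ay":0,"az":0},
    {"fingers":55,"x":0,"y":0,"z":30,"ax":0,"ay":0,"az":0},
    {"fingers":55,"x":0,"y":0,"z":30,"ax":0,"ay":0,"az":0},
    {"fingers":55,"x":0,"y":0,"z":25,"ax":0,"ay":0,"az":0},
    {"fingers":55,"x":0,"y":0,"z":15,"ax":0,"ay":0,"az":0},
    {"fingers":55,"x":0,"y":0,"z":0,"ax":0,"ay":0,"az":0},
    {"fingers":15,"x":0,"y":0,"z":0,"ax":0,"ay":0,"az":0},
    {"fingers":15,"x":0,"y":0,"z":0,"ax":0,"ay":0,"az":0},
  ],
)

```text
t: 15.05
eef_pos: [0.6077, 0.2947, 0.0823]
tool_rot: [0.001, 0.039, 0.999, 0.001]
contact_force: [0.3, -1.0, 0.7]
gripper_width: 0.343
grasp_force: 59.4
```

jog_arm(
  rows=[
    {"fingers":15,"x":0,"y":0,"z":0,"ax":0,"ay":0,"az":0},
    {"fingers":15,"x":0,"y":0,"z":0,"ax":0,"ay":0,"az":0},
    {"fingers":15,"x":0,"y":0,"z":0,"ax":0,"ay":0,"az":0},
    {"fingers":15,"x":0,"y":0,"z":0,"ax":0,"ay":0,"az":0},
    {"fingers":15,"x":0,"y":0,"z":-5,"ax":0,"ay":0,"az":0},
    {"fingers":15,"x":0,"y":0,"z":-20,"ax":0,"ay":0,"az":0},
    {"fingers":15,"x":0,"y":0,"z":-30,"ax":0,"ay":0,"az":0},
    {"fingers":15,"x":0,"y":0,"z":-30,"ax":0,"ay":0,"az":0},
  ],
)

```text
t: 15.85
eef_pos: [0.6059, 0.2937, 0.1659]
tool_rot: [-0.001, 0.039, 0.999, -0.001]
contact_force: [1.5, -0.0, -0.3]
gripper_width: 0.343
grasp_force: 59.3
```

jog_arm(
  rows=[
    {"fingers":15,"x":0,"y":0,"z":-30,"ax":0,"ay":0,"az":0},
    {"fingers":15,"x":0,"y":0,"z":-25,"ax":0,"ay":0,"az":0},
    {"fingers":15,"x":0,"y":0,"z":0,"ax":0,"ay":0,"az":-5},
    {"fingers":15,"x":0,"y":0,"z":0,"ax":0,"ay":0,"az":-5},
    {"fingers":15,"x":0,"y":0,"z":0,"ax":0,"ay":0,"az":0},
    {"fingers":15,"x":0,"y":0,"z":0,"ax":0,"ay":0,"az":0},
    {"fingers":15,"x":0,"y":0,"z":0,"ax":0,"ay":0,"az":0},
    {"fingers":15,"x":0,"y":0,"z":0,"ax":0,"ay":0,"az":0},
  ],
)

```text
t: 16.65
eef_pos: [0.6064, 0.2941, 0.2202]
tool_rot: [-0.0, -0.048, 0.999, -0.0]
contact_force: [0.6, -0.1, -0.6]
gripper_width: 0.343
grasp_force: 59.4
```

```bash
python3 - <<'E'
from h import *
for i in range(1): snap("wrist","w5"); snap("scene","sc5"); snap("side","s5")
go([.517,.045,.2],95.5); print(st()[0]["q"])
ims=[]
# rail now: holes in scene/side
a=cv2.imread("pics/raw_sc5.png")[150:260,270:390]; b=cv2.imread("pics/raw_s5.png")[140:270,250:380]; w=cv2.imread("pics/raw_w5.png")
A=cv2.resize(a,(430,394),interpolation=cv2.INTER_CUBIC);B=cv2.resize(b,(370,370),interpolation=cv2.INTER_CUBIC);
o=np.zeros((600,800,3),np.uint8);o[:394,:430]=A;o[:370,430:]=B
W=cv2.resize(w[120:400,160:480],(240,210));o[390:600,0:240]=W[:210] if 0 else W
cv2.imwrite("pics/m5.png",o)
E
```

```text
pos [0.6065 0.2942 0.2204] tool mm [ 113.  -239.5   20.4]
az -0.01 tilt [-1.e-04 -1.e-04 -1.e+00]
[-0.60468297  0.48508688  0.08611067  1.57250998 -0.04528146  1.0861132
  1.1592732 ]
```

View pics/m5.png

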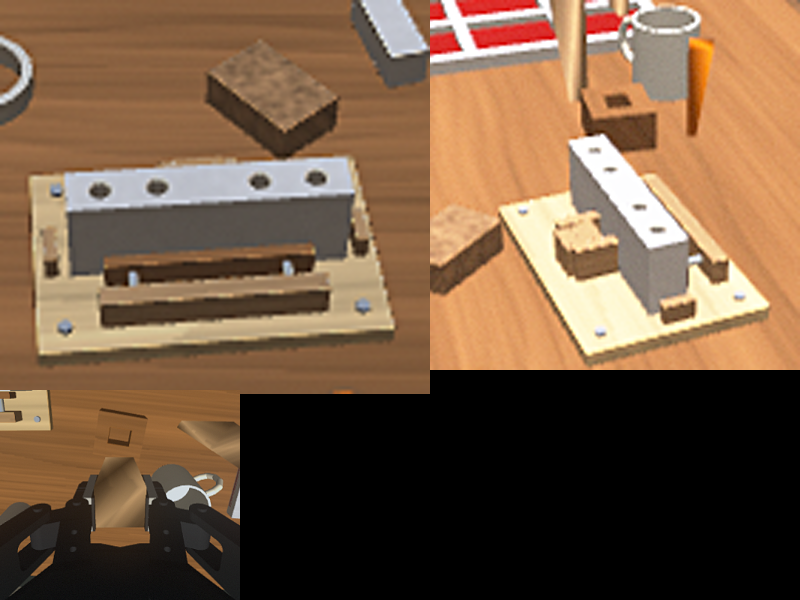

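The rail lies in the cramp between jaw and stop, holes up, and the wedge is square in the fingers. Before inserting it I want a close wrist view of the slot from above.

```bash
python3 - <<'E'
from h import *
go([.5739,.1135,.19],95.5)
E
```

```text
pos [0.6065 0.2942 0.2204] tool mm [  49.8 -176.7   30.4]
az -0.01 tilt [-1.e-04 -1.e-04 -1.e+00]
```

jog_arm(
  rows=[
    {"fingers":15,"x":5,"y":-20,"z":0,"ax":0,"ay":0,"az":0},
    {"fingers":15,"x":8,"y":-30,"z":0,"ax":0,"ay":0,"az":0},
    {"fingers":15,"x":9,"y":-35,"z":5,"ax":0,"ay":0,"az":0},
    {"fingers":15,"x":10,"y":-35,"z":10,"ax":0,"ay":0,"az":0},
    {"fingers":15,"x":10,"y":-35,"z":10,"ax":0,"ay":0,"az":0},
    {"fingers":15,"x":8,"y":-22,"z":5,"ax":0,"ay":0,"az":0},
    {"fingers":15,"x":0,"y":0,"z":0,"ax":0,"ay":0,"az":0},
    {"fingers":15,"x":0,"y":0,"z":0,"ax":0,"ay":0,"az":0},
  ],
)

```text
t: 17.6
eef_pos: [0.5737, 0.1121, 0.1907]
tool_rot: [0.0, -0.047, 0.999, 0.0]
contact_force: [0.7, 0.2, -1.1]
gripper_width: 0.341
grasp_force: 59.4
```

```bash
python3 - <<'E'
from h import *
snap("wrist"); snap("wrist"); c=snap("wrist","w6"); print(st()[1])
w=cv2.imread("pics/raw_w6.png"); uv=proj(c,[[.515,.045,.05]])[0].astype(int); print(uv)
x0=max(0,uv[0]-75);y0=max(0,uv[1]-60); print(x0,y0)
o=cv2.resize(w[y0:y0+120,x0:x0+160],None,fx=5,fy=5,interpolation=cv2.INTER_CUBIC); cv2.imwrite("pics/c6.png",o); print(o.shape)
E
```

```text
[0.57407568 0.11445852 0.19084897]
[255 121]
180 61
(600, 800, 3)
```

View pics/c6.png

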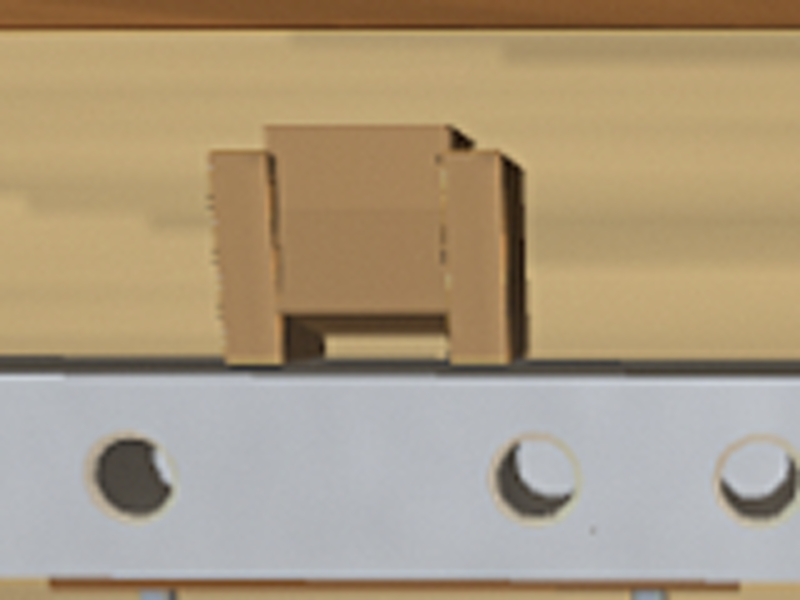

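```bash
python3 - <<'E'
from h import *
c=load("w6"); f=lambda x,y,z: atz(c,(180+(x)/5,61+(y)/5),z)[:2]*1000
a=np.radians(5.5); X=np.array([np.cos(a),np.sin(a)]);Y=np.array([-X[1],X[0]])
for n,x,y,z in [("cheekL",283,362,.05),("cheekR",450,362,.05),("cheekLo",227,362,.05),("cheekRo",514,362,.05),("cheekLb",270,152,.05),("cheekRb",443,152,.05),("stop L",285,315,.05),("stop R",447,315,.05),("railedge L",100,376,.086),("railedge R",700,379,.086),("rail +x",300,580,.086),("h1",131,476,.086),("h2",535,479,.086),("h3",760,479,.086)]:
    p=f(x,y,z); print(n,p.round(1),(p@X).round(1),(p@Y).round(1))
print(st()[1][:2]*1000@X,st()[1][:2]*1000@Y)
E
```

```text
cheekL [528.5  26.9] 528.6 -23.9
cheekR [525.3  60.1] 528.6 9.4
cheekLo [529.5  15.8] 528.6 -35.0
cheekRo [524.   72.7] 528.6 22.2
cheekLb [489.3  23.7] 489.3 -23.3
cheekRb [486.1  56.8] 489.3 9.9
stop L [519.3  27.1] 519.6 -22.8
stop R [516.3  59. ] 519.5 9.3
railedge L [531.1   5.3] 529.2 -45.6
railedge R [521.5 109.6] 529.6 59.1
rail +x [564.1  40.8] 565.4 -13.4
h1 [548.1  10.5] 546.6 -42.1
h2 [541.7  82.1] 547.1 29.8
h3 [537.8 121.9] 547.0 69.8
582.4031101204864 58.90885822426067
```

jog_arm(
  rows=[
    {"fingers":15,"x":12,"y":-12,"z":0,"ax":0,"ay":0,"az":0},
    {"fingers":15,"x":20,"y":-20,"z":0,"ax":0,"ay":0,"az":0},
    {"fingers":15,"x":20,"y":-20,"z":0,"ax":0,"ay":0,"az":0},
    {"fingers":15,"x":18,"y":-14,"z":0,"ax":0,"ay":0,"az":0},
    {"fingers":15,"x":0,"y":0,"z":0,"ax":0,"ay":0,"az":0},
    {"fingers":15,"x":0,"y":0,"z":0,"ax":0,"ay":0,"az":0},
    {"fingers":15,"x":0,"y":0,"z":0,"ax":0,"ay":0,"az":0},
    {"fingers":15,"x":0,"y":0,"z":0,"ax":0,"ay":0,"az":0},
  ],
)

```text
t: 18.55
eef_pos: [0.5112, 0.042, 0.1905]
tool_rot: [0.0, -0.049, 0.999, 0.0]
contact_force: [0.5, -0.1, -1.4]
gripper_width: 0.345
grasp_force: 59.4
```

```bash
python3 - <<'E'
from h import *
go([.5106,.0421,.130],95.5)
E
```

```text
pos [0.5112 0.042  0.1905] tool mm [ 0.6  0.2 60.5]
az 0.11 tilt [ 5.e-04  3.e-04 -1.e+00]
```

jog_arm(
  rows=[
    {"fingers":15,"x":0.6,"y":0.2,"z":15,"ax":0,"ay":0,"az":0.1},
    {"fingers":15,"x":0,"y":0,"z":20,"ax":0,"ay":0,"az":0},
    {"fingers":15,"x":0,"y":0,"z":15,"ax":0,"ay":0,"az":0},
    {"fingers":15,"x":0,"y":0,"z":10,"ax":0,"ay":0,"az":0},
    {"fingers":15,"x":0,"y":0,"z":0,"ax":0,"ay":0,"az":0},
    {"fingers":15,"x":-1.5,"y":0,"z":0,"ax":0,"ay":0,"az":0},
    {"fingers":15,"x":-1.5,"y":0,"z":0,"ax":0,"ay":0,"az":0},
    {"fingers":15,"x":0,"y":0,"z":0,"ax":0,"ay":0,"az":0},
  ],
)

```text
t: 19.35
eef_pos: [0.5137, 0.0413, 0.1313]
tool_rot: [0.001, -0.047, 0.999, 0.0]
contact_force: [0.0, -0.7, -0.1]
gripper_width: 0.343
grasp_force: 59.4
```

jog_arm(
  rows=[
    {"fingers":15,"x":-1,"y":0,"z":0,"ax":0,"ay":0,"az":0},
    {"fingers":15,"x":0,"y":0,"z":0,"ax":0,"ay":0,"az":0},
    {"fingers":15,"x":-1,"y":0,"z":0,"ax":0,"ay":0,"az":0},
    {"fingers":15,"x":0,"y":0,"z":0,"ax":0,"ay":0,"az":0},
    {"fingers":15,"x":0,"y":0,"z":0,"ax":0,"ay":0,"az":0},
    {"fingers":15,"x":0,"y":0,"z":0,"ax":0,"ay":0,"az":0},
    {"fingers":15,"x":0,"y":0,"z":0,"ax":0,"ay":0,"az":0},
    {"fingers":15,"x":0,"y":0,"z":0,"ax":0,"ay":0,"az":0},
  ],
)

```text
t: 20.15
eef_pos: [0.5148, 0.0414, 0.1305]
tool_rot: [-0.0, -0.047, 0.999, 0.0]
contact_force: [0.4, 0.9, -1.2]
gripper_width: 0.345
grasp_force: 59.4
```

```bash
python3 - <<'E'
from h import *
a=np.radians(5.5); X=np.array([np.cos(a),np.sin(a)]);Y=np.array([-X[1],X[0]])
s,p,r=st(); print(p,p[:2]@X,p[:2]@Y,s["contact_force"],s["torque"])
E
```

```text
[0.51479033 0.04138414 0.13047598] 0.5163868356658108 -0.00814685187490481 [ 0.40527461  0.88299538 -1.20582122] [-0.03964647  0.03627241  0.01080603]
```

jog_arm(
  rows=[
    {"fingers":15,"x":-1,"y":1,"z":0,"ax":0,"ay":0,"az":0},
    {"fingers":15,"x":0,"y":0,"z":0,"ax":0,"ay":0,"az":0},
    {"fingers":15,"x":-1,"y":0,"z":0,"ax":0,"ay":0,"az":0},
    {"fingers":15,"x":0,"y":0,"z":0,"ax":0,"ay":0,"az":0},
    {"fingers":15,"x":0,"y":0,"z":0,"ax":0,"ay":0,"az":0},
    {"fingers":15,"x":0,"y":0,"z":0,"ax":0,"ay":0,"az":0},
    {"fingers":15,"x":0,"y":0,"z":0,"ax":0,"ay":0,"az":0},
    {"fingers":15,"x":0,"y":0,"z":0,"ax":0,"ay":0,"az":0},
  ],
)

```text
t: 20.95
eef_pos: [0.5167, 0.0426, 0.1305]
tool_rot: [-0.0, -0.047, 0.999, 0.0]
contact_force: [-1.2, 0.8, 0.1]
gripper_width: 0.345
grasp_force: 59.5
```

```bash
cat >> h.py <<'E'
def cr():
    a=np.radians(5.5); X=np.array([np.cos(a),np.sin(a)]);Y=np.array([-X[1],X[0]])
    s,p,r=st(); print("XY",(p[:2]@X*1000).round(1),(p[:2]@Y*1000).round(1),"z",p[2].round(4),"F",np.round(s["contact_force"],1),"t",s["t"])
E
python3 - <<'E'
from h import *
cr()
c=snap("wrist","w7"); w=cv2.imread("pics/raw_w7.png")
a=np.radians(5.5); X=np.array([np.cos(a),np.sin(a),0]);Y=np.array([-X[1],X[0],0])
for y in (-76,-36,36,76): print(y,proj(c,(X*.547+Y*(-.0062+y/1000)+[0,0,.086])).round(0))
E
```

```text
XY 518.4 -7.2 z 0.1305 F [-1.2  0.8  0.1] t 20.95
-76 [[219. 254.]]
-36 [[272. 254.]]
36 [[369. 254.]]
76 [[423. 254.]]
```

```bash
python3 - <<'E'
from h import *
c=load("w7"); w=cv2.imread("pics/raw_w7.png").astype(int)
a=np.radians(5.5); X=np.array([np.cos(a),np.sin(a)])
for u in (200,205,435,440):
    col=w[215:300,u]; white=(col.max(1)-col.min(1)<25)&(col.min(1)>110); r=np.where(white)[0]
    if len(r): 
        v0,v1=r[0]+215,r[-1]+215; print(u,v0,v1,(atz(c,(u,v0-.5),.086)[:2]@X*1000).round(1),(atz(c,(u,v1+.5),.086)[:2]@X*1000).round(1))
E
```

```text
200 234 275 530.6 565.2
205 234 272 530.6 562.6
435 235 273 531.6 563.8
440 235 275 531.6 565.5
```

jog_arm(
  rows=[
    {"fingers":15,"x":-1,"y":0,"z":0,"ax":0,"ay":0,"az":0},
    {"fingers":15,"x":0,"y":0,"z":0,"ax":0,"ay":0,"az":0},
    {"fingers":15,"x":0.7,"y":0.2,"z":0,"ax":0,"ay":0,"az":0},
    {"fingers":15,"x":0.3,"y":0,"z":0,"ax":0,"ay":0,"az":0},
    {"fingers":15,"x":0,"y":0,"z":4,"ax":0,"ay":0,"az":0},
    {"fingers":15,"x":0,"y":0,"z":4,"ax":0,"ay":0,"az":0},
    {"fingers":15,"x":0,"y":0,"z":4,"ax":0,"ay":0,"az":0},
    {"fingers":15,"x":0,"y":0,"z":0,"ax":0,"ay":0,"az":0},
  ],
)

```text
t: 21.8
eef_pos: [0.5162, 0.0427, 0.1177]
tool_rot: [-0.001, -0.047, 0.999, -0.0]
contact_force: [-1.1, -0.5, -0.9]
gripper_width: 0.343
grasp_force: 59.6
```

```bash
python3 -c "
from h import *
cr()"
```

```text
XY 518.0 -7.0 z 0.1177 F [-1.1 -0.5 -0.9] t 21.8
```

Foot is at about 0.048, so it is entering the mouth freely. I'll keep going down.

jog_arm(
  rows=[
    {"fingers":15,"x":0,"y":0,"z":2,"ax":0,"ay":0,"az":0},
    {"fingers":15,"x":0,"y":0,"z":2,"ax":0,"ay":0,"az":0},
    {"fingers":15,"x":0,"y":0,"z":2,"ax":0,"ay":0,"az":0},
    {"fingers":15,"x":0,"y":0,"z":2,"ax":0,"ay":0,"az":0},
    {"fingers":15,"x":0,"y":0,"z":0,"ax":0,"ay":0,"az":0},
    {"fingers":15,"x":0,"y":0,"z":0,"ax":0,"ay":0,"az":0},
    {"fingers":15,"x":0,"y":0,"z":0,"ax":0,"ay":0,"az":0},
    {"fingers":15,"x":0,"y":0,"z":0,"ax":0,"ay":0,"az":0},
  ],
)

```text
t: 22.6
eef_pos: [0.5169, 0.0428, 0.1105]
tool_rot: [0.0, -0.047, 0.999, 0.0]
contact_force: [-1.5, -0.5, -0.9]
gripper_width: 0.344
grasp_force: 59.6
```

```bash
python3 -c "
from h import *
cr()"
```

```text
XY 518.6 -7.0 z 0.1105 F [-1.5 -0.5 -0.9] t 22.6
```

jog_arm(
  rows=[
    {"fingers":15,"x":0,"y":0,"z":2,"ax":0,"ay":0,"az":0},
    {"fingers":15,"x":0,"y":0,"z":1,"ax":0,"ay":0,"az":0},
    {"fingers":15,"x":0,"y":0,"z":1,"ax":0,"ay":0,"az":0},
    {"fingers":15,"x":0,"y":0,"z":1,"ax":0,"ay":0,"az":0},
    {"fingers":15,"x":0,"y":0,"z":1,"ax":0,"ay":0,"az":0},
    {"fingers":15,"x":0,"y":0,"z":0,"ax":0,"ay":0,"az":0},
    {"fingers":15,"x":0,"y":0,"z":0,"ax":0,"ay":0,"az":0},
    {"fingers":15,"x":0,"y":0,"z":0,"ax":0,"ay":0,"az":0},
  ],
)

```text
t: 23.4
eef_pos: [0.5171, 0.0428, 0.1046]
tool_rot: [0.0, -0.047, 0.999, 0.0]
contact_force: [0.1, -0.3, 0.2]
gripper_width: 0.345
grasp_force: 59.8
```

```bash
python3 -c "
from h import *
cr()"
```

```text
XY 518.9 -6.9 z 0.1046 F [ 0.1 -0.3  0.2] t 23.4
```

jog_arm(
  rows=[
    {"fingers":15,"x":0,"y":0,"z":2,"ax":0,"ay":0,"az":0},
    {"fingers":15,"x":0,"y":0,"z":1,"ax":0,"ay":0,"az":0},
    {"fingers":15,"x":0,"y":0,"z":1,"ax":0,"ay":0,"az":0},
    {"fingers":15,"x":0,"y":0,"z":1,"ax":0,"ay":0,"az":0},
    {"fingers":15,"x":0,"y":0,"z":1,"ax":0,"ay":0,"az":0},
    {"fingers":15,"x":0,"y":0,"z":0,"ax":0,"ay":0,"az":0},
    {"fingers":15,"x":0,"y":0,"z":0,"ax":0,"ay":0,"az":0},
    {"fingers":15,"x":0,"y":0,"z":0,"ax":0,"ay":0,"az":0},
  ],
)

```text
t: 24.2
eef_pos: [0.5179, 0.0429, 0.0992]
tool_rot: [0.001, -0.047, 0.999, 0.0]
contact_force: [-0.5, -0.3, 6.3]
gripper_width: 0.342
grasp_force: 60.6
```

```bash
python3 -c "
from h import *
cr()"
```

```text
XY 519.6 -6.9 z 0.0992 F [-0.5 -0.3  6.3] t 24.2
```

jog_arm(
  rows=[
    {"fingers":15,"x":0,"y":0,"z":1,"ax":0,"ay":0,"az":0},
    {"fingers":15,"x":0,"y":0,"z":0,"ax":0,"ay":0,"az":0},
    {"fingers":50,"x":0,"y":0,"z":0,"ax":0,"ay":0,"az":0},
    {"fingers":50,"x":0,"y":0,"z":0,"ax":0,"ay":0,"az":0},
    {"fingers":50,"x":0,"y":0,"z":-2,"ax":0,"ay":0,"az":0},
    {"fingers":50,"x":0,"y":0,"z":-15,"ax":0,"ay":0,"az":0},
    {"fingers":50,"x":0,"y":0,"z":-30,"ax":0,"ay":0,"az":0},
    {"fingers":50,"x":0,"y":0,"z":-40,"ax":0,"ay":0,"az":0},
  ],
)

```text
t: 25.0
eef_pos: [0.5151, 0.0425, 0.1839]
tool_rot: [-0.002, -0.047, 0.999, -0.0]
contact_force: [1.2, 0.3, 0.0]
gripper_width: 0.586
grasp_force: 0.0
```

jog_arm(
  rows=[
    {"fingers":50,"x":0,"y":0,"z":-30,"ax":0,"ay":0,"az":0},
    {"fingers":50,"x":0,"y":0,"z":-30,"ax":0,"ay":0,"az":0},
    {"fingers":50,"x":0,"y":0,"z":0,"ax":0,"ay":0,"az":0},
    {"fingers":50,"x":0,"y":0,"z":0,"ax":0,"ay":0,"az":0},
    {"fingers":50,"x":0,"y":0,"z":0,"ax":0,"ay":0,"az":0},
    {"fingers":50,"x":0,"y":0,"z":0,"ax":0,"ay":0,"az":0},
    {"fingers":50,"x":0,"y":0,"z":0,"ax":0,"ay":0,"az":0},
    {"fingers":50,"x":0,"y":0,"z":0,"ax":0,"ay":0,"az":0},
  ],
)

```text
t: 25.8
eef_pos: [0.5164, 0.0427, 0.2438]
tool_rot: [-0.001, -0.047, 0.999, -0.0]
contact_force: [0.8, -1.5, -0.9]
gripper_width: 0.586
grasp_force: 0.0
```

```bash
python3 - <<'E'
from h import *
cr()
c=snap("scene","sc8"); d=snap("side","s8")
a=cv2.imread("pics/raw_sc8.png"); b=cv2.imread("pics/raw_s8.png")
o=np.zeros((600,800,3),np.uint8)
o[:400,:400]=cv2.resize(a[150:260,280:390],(400,400),interpolation=cv2.INTER_CUBIC)
o[:400,400:]=cv2.resize(b[120:250,250:380],(400,400),interpolation=cv2.INTER_CUBIC)
o[400:,:300]=cv2.resize(a[140:230,170:305],(300,200),interpolation=cv2.INTER_CUBIC)
o[400:,300:600]=cv2.resize(b[260:350,245:380],(300,200),interpolation=cv2.INTER_CUBIC)
cv2.imwrite("pics/m8.png",o)
E
```

```text
XY 518.1 -7.0 z 0.2438 F [ 0.8 -1.5 -0.9] t 25.8
```

View pics/m8.png

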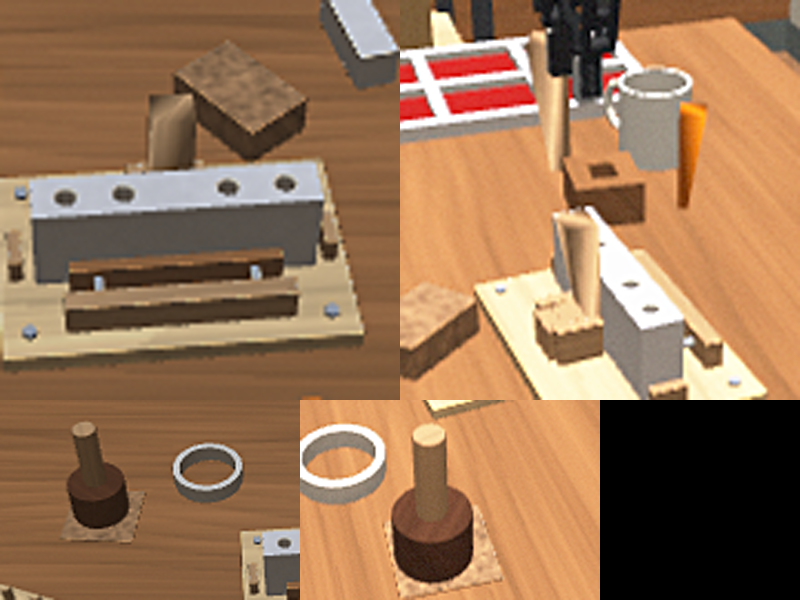

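The wedge stands in the slot against the rail. The mallet stands upright on its mat, with its handle top at (84,430) in the scene crop and (429,433) in the side crop.

```bash
python3 - <<'E'
from h import *
c=load("sc8"); d=load("s8")
f=lambda x,y,z:atz(c,(170+x*.45,140+(y-400)*.45),z)*1000
g=lambda x,y,z:atz(d,(245+(x-300)*.45,260+(y-400)*.45),z)*1000
print("mallet top",f(84,430,.138).round(1),g(429,433,.138).round(1))
print("mat scene",[f(*p,.003).round(0)[:2].tolist() for p in [(62,537),(135,542),(146,490)]])
print("mat side",[g(*p,.003).round(0)[:2].tolist() for p in [(398,597),(502,578),(470,513)]])
go([.424,-.265,.2438],90); print(st()[0]["q"])
E
```

```text
mallet top [ 426.2 -264.1  138. ] [ 423.  -267.1  138. ]
mat scene [[471.0, -306.0], [479.0, -216.0], [387.0, -214.0]]
mat side [[382.0, -305.0], [471.0, -312.0], [467.0, -231.0]]
pos [0.5166 0.0427 0.2442] tool mm [ 121.2 -297.6    0.4]
az 5.41 tilt [-6.e-04 -1.e-04 -1.e+00]
[-0.32875002  0.20442648  0.14563122  1.91963477 -0.03457942  1.02050183
  1.49722704]
```

jog_arm(
  rows=[
    {"fingers":60,"x":8,"y":-20,"z":0,"ax":0,"ay":0,"az":0},
    {"fingers":60,"x":16,"y":-40,"z":0,"ax":0,"ay":0,"az":0},
    {"fingers":60,"x":18,"y":-45,"z":0,"ax":0,"ay":0,"az":0},
    {"fingers":60,"x":18,"y":-45,"z":0,"ax":0,"ay":0,"az":0},
    {"fingers":60,"x":18,"y":-45,"z":0,"ax":0,"ay":0,"az":0},
    {"fingers":60,"x":18,"y":-45,"z":0,"ax":0,"ay":0,"az":0},
    {"fingers":60,"x":16,"y":-38,"z":0,"ax":0,"ay":0,"az":0},
    {"fingers":60,"x":9,"y":-20,"z":0,"ax":0,"ay":0,"az":0},
  ],
)

```text
t: 26.7
eef_pos: [0.4225, -0.2691, 0.2447]
tool_rot: [0.0, -0.045, 0.999, -0.001]
contact_force: [0.8, 0.9, -0.1]
gripper_width: 0.705
grasp_force: 0.0
```

jog_arm(
  rows=[
    {"fingers":60,"x":0,"y":0,"z":20,"ax":0,"ay":0,"az":0},
    {"fingers":60,"x":0,"y":0,"z":25,"ax":0,"ay":0,"az":0},
    {"fingers":60,"x":0,"y":0,"z":0,"ax":0,"ay":0,"az":0},
    {"fingers":60,"x":0,"y":0,"z":0,"ax":0,"ay":0,"az":0},
    {"fingers":60,"x":0,"y":0,"z":0,"ax":0,"ay":0,"az":0},
    {"fingers":60,"x":0,"y":0,"z":0,"ax":0,"ay":0,"az":0},
    {"fingers":60,"x":0,"y":0,"z":0,"ax":0,"ay":0,"az":0},
    {"fingers":60,"x":0,"y":0,"z":0,"ax":0,"ay":0,"az":0},
  ],
)

```text
t: 27.5
eef_pos: [0.4246, -0.2654, 0.2]
tool_rot: [0.0, -0.047, 0.999, -0.0]
contact_force: [-0.1, -0.2, -0.4]
gripper_width: 0.706
grasp_force: 0.0
```

```bash
python3 - <<'E'
from h import *
c=snap("wrist","w9"); e=snap("scene","sc9")
a=cv2.imread("pics/raw_sc8.png").astype(int);b=cv2.imread("pics/raw_sc9.png").astype(int)
# mallet moved? compare the head region
print("diff",np.abs(a[165:185,195:230]-b[165:185,195:230]).mean())
go([.4246,-.2656,.085],95.5); print(st()[0]["q"])
w=cv2.imread("pics/raw_w9.png"); uv=proj(c,[[.4246,-.2656,.138],[.4246,-.2656,.053]]); print(uv)
# handle top: find circle near the prediction
hsv=cv2.cvtColor(w,cv2.COLOR_BGR2GRAY); u,v=uv[0].astype(int); print(w[v-30:v+31:6,u].tolist(), w[v,u-36:u+37:6].tolist())
E
```

```text
diff 0.8580952380952381
pos [ 0.4245 -0.2653  0.1997] tool mm [-1.000e-01 -3.000e-01  1.147e+02]
az -0.08 tilt [ 4.e-04 -1.e-04 -1.e+00]
[ 0.11638287  0.23099728  0.37045923  2.01934931 -0.10545248  0.90872877
  2.20813361]
[[319.16008943 209.72783667]
 [319.22879374 184.61875893]]
[[36, 62, 86], [37, 62, 87], [35, 62, 88], [101, 145, 186], [101, 147, 186], [99, 146, 184], [97, 145, 182], [97, 141, 179], [56, 101, 147], [57, 100, 146], [53, 95, 137]] [[73, 107, 140], [86, 129, 170], [76, 114, 152], [70, 108, 143], [99, 146, 184], [91, 133, 168], [99, 146, 184], [100, 144, 183], [93, 136, 173], [56, 85, 118], [84, 128, 169], [71, 107, 142], [59, 103, 153]]
```

jog_arm(
  force=80,
  rows=[
    {"fingers":60,"x":0,"y":0,"z":20,"ax":0,"ay":0,"az":0},
    {"fingers":60,"x":0,"y":0,"z":30,"ax":0,"ay":0,"az":0},
    {"fingers":60,"x":0,"y":0,"z":30,"ax":0,"ay":0,"az":0},
    {"fingers":60,"x":0,"y":0,"z":25,"ax":0,"ay":0,"az":0},
    {"fingers":60,"x":0,"y":0,"z":10,"ax":0,"ay":0,"az":0},
    {"fingers":60,"x":0,"y":0,"z":0,"ax":0,"ay":0,"az":0},
    {"fingers":10,"x":0,"y":0,"z":0,"ax":0,"ay":0,"az":0},
    {"fingers":10,"x":0,"y":0,"z":0,"ax":0,"ay":0,"az":0},
  ],
)

```text
t: 28.4
eef_pos: [0.4253, -0.2659, 0.0858]
tool_rot: [0.001, -0.047, 0.999, -0.0]
contact_force: [-0.6, 1.1, 0.1]
gripper_width: 0.371
grasp_force: 0.0
```

jog_arm(
  rows=[
    {"fingers":10,"x":0,"y":0,"z":0,"ax":0,"ay":0,"az":0},
    {"fingers":10,"x":0,"y":0,"z":0,"ax":0,"ay":0,"az":0},
    {"fingers":10,"x":0,"y":0,"z":0,"ax":0,"ay":0,"az":0},
    {"fingers":10,"x":0,"y":0,"z":0,"ax":0,"ay":0,"az":0},
    {"fingers":10,"x":0,"y":0,"z":0,"ax":0,"ay":0,"az":0},
    {"fingers":10,"x":0,"y":0,"z":0,"ax":0,"ay":0,"az":0},
    {"fingers":10,"x":0,"y":0,"z":0,"ax":0,"ay":0,"az":0},
    {"fingers":10,"x":0,"y":0,"z":0,"ax":0,"ay":0,"az":0},
  ],
)

```text
t: 29.2
eef_pos: [0.4254, -0.2662, 0.0859]
tool_rot: [0.001, -0.047, 0.999, -0.001]
contact_force: [-0.6, -2.0, 6.7]
gripper_width: 0.31
grasp_force: 78.2
```

jog_arm(
  rows=[
    {"fingers":10,"x":0,"y":0,"z":-10,"ax":0,"ay":0,"az":0},
    {"fingers":10,"x":0,"y":0,"z":-25,"ax":0,"ay":0,"az":0},
    {"fingers":10,"x":0,"y":0,"z":-30,"ax":0,"ay":0,"az":0},
    {"fingers":10,"x":0,"y":0,"z":-30,"ax":0,"ay":0,"az":0},
    {"fingers":10,"x":0,"y":0,"z":-30,"ax":0,"ay":0,"az":0},
    {"fingers":10,"x":0,"y":0,"z":-30,"ax":0,"ay":0,"az":0},
    {"fingers":10,"x":0,"y":0,"z":-20,"ax":0,"ay":0,"az":0},
    {"fingers":10,"x":0,"y":0,"z":0,"ax":0,"ay":0,"az":0},
  ],
)

```text
t: 30.0
eef_pos: [0.4253, -0.2658, 0.2622]
tool_rot: [0.002, -0.047, 0.999, -0.001]
contact_force: [0.7, -1.2, -5.1]
gripper_width: 0.311
grasp_force: 79.6
```

jog_arm(
  rows=[
    {"fingers":10,"x":-8,"y":20,"z":0,"ax":0,"ay":0,"az":0},
    {"fingers":10,"x":-14,"y":35,"z":0,"ax":0,"ay":0,"az":0},
    {"fingers":10,"x":-15,"y":40,"z":0,"ax":0,"ay":0,"az":0},
    {"fingers":10,"x":-16,"y":40,"z":0,"ax":0,"ay":0,"az":0},
    {"fingers":10,"x":-16,"y":40,"z":0,"ax":0,"ay":0,"az":0},
    {"fingers":10,"x":-16,"y":40,"z":0,"ax":0,"ay":0,"az":0},
    {"fingers":10,"x":-16,"y":40,"z":0,"ax":0,"ay":0,"az":0},
    {"fingers":10,"x":-12,"y":30,"z":0,"ax":0,"ay":0,"az":0},
  ],
)

```text
t: 30.8
eef_pos: [0.509, 0.0322, 0.2578]
tool_rot: [-0.001, -0.048, 0.999, 0.0]
contact_force: [0.5, -0.6, -5.0]
gripper_width: 0.309
grasp_force: 79.7
```

jog_arm(
  rows=[
    {"fingers":10,"x":-8,"y":13,"z":0,"ax":0,"ay":0,"az":0},
    {"fingers":10,"x":0,"y":0,"z":0,"ax":0,"ay":0,"az":0},
    {"fingers":10,"x":0,"y":0,"z":0,"ax":0,"ay":0,"az":0},
    {"fingers":10,"x":0,"y":0,"z":0,"ax":0,"ay":0,"az":0},
    {"fingers":10,"x":0,"y":0,"z":0,"ax":0,"ay":0,"az":0},
    {"fingers":10,"x":0,"y":0,"z":0,"ax":0,"ay":0,"az":0},
    {"fingers":10,"x":0,"y":0,"z":0,"ax":0,"ay":0,"az":0},
    {"fingers":10,"x":0,"y":0,"z":0,"ax":0,"ay":0,"az":0},
  ],
)

```text
t: 31.6
eef_pos: [0.5167, 0.0425, 0.2596]
tool_rot: [0.0, -0.047, 0.999, 0.0]
contact_force: [-0.4, 0.5, -3.8]
gripper_width: 0.309
grasp_force: 79.7
```

```bash
python3 - <<'E'
from h import *
cr(); go([.5169,.0427,.225],95.5)
E
```

```text
XY 518.4 -7.2 z 0.2596 F [-0.4  0.5 -3.8] t 31.6
pos [0.5167 0.0425 0.2596] tool mm [-0.2  0.2 34.6]
az -0.11 tilt [ 1.e-04  1.e-04 -1.e+00]
```

jog_arm(
  rows=[
    {"fingers":10,"x":0,"y":0,"z":15,"ax":0,"ay":0,"az":0},
    {"fingers":10,"x":0,"y":0,"z":15,"ax":0,"ay":0,"az":0},
    {"fingers":10,"x":0,"y":0,"z":8,"ax":0,"ay":0,"az":0},
    {"fingers":10,"x":0,"y":0,"z":3,"ax":0,"ay":0,"az":0},
    {"fingers":10,"x":0,"y":0,"z":2,"ax":0,"ay":0,"az":0},
    {"fingers":10,"x":0,"y":0,"z":2,"ax":0,"ay":0,"az":0},
    {"fingers":10,"x":0,"y":0,"z":0,"ax":0,"ay":0,"az":0},
    {"fingers":10,"x":0,"y":0,"z":0,"ax":0,"ay":0,"az":0},
  ],
)

```text
t: 32.4
eef_pos: [0.5173, 0.0427, 0.2153]
tool_rot: [0.001, -0.047, 0.999, 0.0]
contact_force: [-1.1, -0.7, 2.1]
gripper_width: 0.306
grasp_force: 80.5
```

jog_arm(
  rows=[
    {"fingers":10,"x":0,"y":0,"z":2,"ax":0,"ay":0,"az":0},
    {"fingers":10,"x":0,"y":0,"z":2,"ax":0,"ay":0,"az":0},
    {"fingers":10,"x":0,"y":0,"z":1,"ax":0,"ay":0,"az":0},
    {"fingers":10,"x":0,"y":0,"z":0,"ax":0,"ay":0,"az":0},
    {"fingers":10,"x":0,"y":0,"z":0,"ax":0,"ay":0,"az":0},
    {"fingers":10,"x":0,"y":0,"z":0,"ax":0,"ay":0,"az":0},
    {"fingers":10,"x":0,"y":0,"z":0,"ax":0,"ay":0,"az":0},
    {"fingers":10,"x":0,"y":0,"z":0,"ax":0,"ay":0,"az":0},
  ],
)

```text
t: 33.2
eef_pos: [0.5178, 0.0429, 0.2108]
tool_rot: [0.001, -0.047, 0.999, 0.0]
contact_force: [-1.9, -1.8, 7.9]
gripper_width: 0.304
grasp_force: 80.7
```

jog_arm(
  rows=[
    {"fingers":10,"x":0,"y":0,"z":2,"ax":0,"ay":0,"az":0},
    {"fingers":10,"x":0,"y":0,"z":2,"ax":0,"ay":0,"az":0},
    {"fingers":10,"x":0,"y":0,"z":2,"ax":0,"ay":0,"az":0},
    {"fingers":10,"x":0,"y":0,"z":0,"ax":0,"ay":0,"az":0},
    {"fingers":10,"x":0,"y":0,"z":0,"ax":0,"ay":0,"az":0},
    {"fingers":10,"x":0,"y":0,"z":0,"ax":0,"ay":0,"az":0},
    {"fingers":10,"x":0,"y":0,"z":0,"ax":0,"ay":0,"az":0},
    {"fingers":10,"x":0,"y":0,"z":0,"ax":0,"ay":0,"az":0},
  ],
)

```text
t: 34.0
eef_pos: [0.5185, 0.0431, 0.2055]
tool_rot: [0.002, -0.047, 0.999, 0.0]
contact_force: [-1.5, 0.2, 11.5]
gripper_width: 0.304
grasp_force: 81.1
```

jog_arm(
  rows=[
    {"fingers":10,"x":0,"y":0,"z":1,"ax":0,"ay":0,"az":0},
    {"fingers":10,"x":0,"y":0,"z":1,"ax":0,"ay":0,"az":0},
    {"fingers":10,"x":0,"y":0,"z":0,"ax":0,"ay":0,"az":0},
    {"fingers":10,"x":0,"y":0,"z":0,"ax":0,"ay":0,"az":0},
    {"fingers":10,"x":0,"y":0,"z":0,"ax":0,"ay":0,"az":0},
    {"fingers":10,"x":0,"y":0,"z":0,"ax":0,"ay":0,"az":0},
    {"fingers":10,"x":0,"y":0,"z":0,"ax":0,"ay":0,"az":0},
    {"fingers":10,"x":0,"y":0,"z":0,"ax":0,"ay":0,"az":0},
  ],
)

```text
t: 34.8
eef_pos: [0.5188, 0.0432, 0.204]
tool_rot: [0.003, -0.047, 0.999, 0.001]
contact_force: [-1.9, -2.4, 14.8]
gripper_width: 0.307
grasp_force: 81.3
```

jog_arm(
  rows=[
    {"fingers":10,"x":0,"y":0,"z":1,"ax":0,"ay":0,"az":0},
    {"fingers":10,"x":0,"y":0,"z":1,"ax":0,"ay":0,"az":0},
    {"fingers":10,"x":0,"y":0,"z":0,"ax":0,"ay":0,"az":0},
    {"fingers":10,"x":0,"y":0,"z":0,"ax":0,"ay":0,"az":0},
    {"fingers":10,"x":0,"y":0,"z":0,"ax":0,"ay":0,"az":0},
    {"fingers":10,"x":0,"y":0,"z":0,"ax":0,"ay":0,"az":0},
    {"fingers":10,"x":0,"y":0,"z":0,"ax":0,"ay":0,"az":0},
    {"fingers":10,"x":0,"y":0,"z":0,"ax":0,"ay":0,"az":0},
  ],
)

```text
t: 35.6
eef_pos: [0.5197, 0.0432, 0.2037]
tool_rot: [0.004, -0.047, 0.999, 0.001]
contact_force: [-4.1, -0.7, 24.3]
gripper_width: 0.306
grasp_force: 82.7
```

jog_arm(
  rows=[
    {"fingers":10,"x":0,"y":0,"z":-8,"ax":0,"ay":0,"az":0},
    {"fingers":10,"x":0,"y":0,"z":-20,"ax":0,"ay":0,"az":0},
    {"fingers":10,"x":0,"y":0,"z":-30,"ax":0,"ay":0,"az":0},
    {"fingers":10,"x":0,"y":-15,"z":0,"ax":0,"ay":0,"az":0},
    {"fingers":10,"x":14,"y":-35,"z":0,"ax":0,"ay":0,"az":0},
    {"fingers":10,"x":18,"y":-40,"z":0,"ax":0,"ay":0,"az":0},
    {"fingers":10,"x":18,"y":-40,"z":0,"ax":0,"ay":0,"az":0},
    {"fingers":10,"x":18,"y":-40,"z":0,"ax":0,"ay":0,"az":0},
  ],
)

```text
t: 36.4
eef_pos: [0.4637, -0.1341, 0.2568]
tool_rot: [-0.001, -0.047, 0.999, 0.0]
contact_force: [0.7, 0.5, -4.6]
gripper_width: 0.309
grasp_force: 79.7
```

jog_arm(
  rows=[
    {"fingers":10,"x":18,"y":-40,"z":0,"ax":0,"ay":0,"az":0},
    {"fingers":10,"x":18,"y":-40,"z":0,"ax":0,"ay":0,"az":0},
    {"fingers":10,"x":12,"y":-30,"z":0,"ax":0,"ay":0,"az":0},
    {"fingers":10,"x":4,"y":-15,"z":0,"ax":0,"ay":0,"az":0},
    {"fingers":10,"x":0,"y":0,"z":0,"ax":0,"ay":0,"az":0},
    {"fingers":10,"x":0,"y":0,"z":0,"ax":0,"ay":0,"az":0},
    {"fingers":10,"x":0,"y":0,"z":0,"ax":0,"ay":0,"az":0},
    {"fingers":10,"x":0,"y":0,"z":0,"ax":0,"ay":0,"az":0},
  ],
)

```text
t: 37.2
eef_pos: [0.4254, -0.2609, 0.2572]
tool_rot: [-0.0, -0.048, 0.999, 0.0]
contact_force: [-0.6, 0.1, -4.1]
gripper_width: 0.309
grasp_force: 79.8
```

```bash
python3 - <<'E'
from h import *
snap("scene","sc10"); snap("side","s10"); go([.4262,-.2655,.087],95.5)
E
```

```text
pos [ 0.4254 -0.2614  0.2574] tool mm [ -0.5  -4.2 170.4]
az 0.0 tilt [-1.e-04  3.e-04 -1.e+00]
```

jog_arm(
  rows=[
    {"fingers":10,"x":-0.5,"y":-4.2,"z":20,"ax":0,"ay":0,"az":0},
    {"fingers":10,"x":0,"y":0,"z":30,"ax":0,"ay":0,"az":0},
    {"fingers":10,"x":0,"y":0,"z":30,"ax":0,"ay":0,"az":0},
    {"fingers":10,"x":0,"y":0,"z":30,"ax":0,"ay":0,"az":0},
    {"fingers":10,"x":0,"y":0,"z":30,"ax":0,"ay":0,"az":0},
    {"fingers":10,"x":0,"y":0,"z":20,"ax":0,"ay":0,"az":0},
    {"fingers":10,"x":0,"y":0,"z":7,"ax":0,"ay":0,"az":0},
    {"fingers":10,"x":0,"y":0,"z":0,"ax":0,"ay":0,"az":0},
  ],
)

```text
t: 38.1
eef_pos: [0.4258, -0.266, 0.09]
tool_rot: [-0.001, -0.047, 0.999, 0.0]
contact_force: [-0.9, 0.8, -4.4]
gripper_width: 0.306
grasp_force: 79.9
```

jog_arm(
  rows=[
    {"fingers":10,"x":0,"y":0,"z":1,"ax":0,"ay":0,"az":0},
    {"fingers":10,"x":0,"y":0,"z":1,"ax":0,"ay":0,"az":0},
    {"fingers":10,"x":0,"y":0,"z":1,"ax":0,"ay":0,"az":0},
    {"fingers":10,"x":0,"y":0,"z":1,"ax":0,"ay":0,"az":0},
    {"fingers":10,"x":0,"y":0,"z":0,"ax":0,"ay":0,"az":0},
    {"fingers":10,"x":0,"y":0,"z":0,"ax":0,"ay":0,"az":0},
    {"fingers":10,"x":0,"y":0,"z":0,"ax":0,"ay":0,"az":0},
    {"fingers":10,"x":0,"y":0,"z":0,"ax":0,"ay":0,"az":0},
  ],
)

```text
t: 38.9
eef_pos: [0.426, -0.2664, 0.0865]
tool_rot: [0.0, -0.047, 0.999, 0.0]
contact_force: [-0.2, -0.9, -3.9]
gripper_width: 0.306
grasp_force: 79.9
```

```bash
python3 - <<'E'
from h import *
cr(); go([.4254,-.2662,.0859],95.5)
E
```

```text
XY 398.5 -306.0 z 0.0865 F [-0.2 -0.9 -3.9] t 38.9
pos [ 0.426  -0.2664  0.0865] tool mm [0.5 0.3 0.6]
az -0.09 tilt [ 0.  0. -1.]
```

Down another 1 to 2 mm to contact, then let go and rise.

jog_arm(
  rows=[
    {"fingers":10,"x":0,"y":0,"z":0.6,"ax":0,"ay":0,"az":0},
    {"fingers":10,"x":0,"y":0,"z":0.6,"ax":0,"ay":0,"az":0},
    {"fingers":10,"x":0,"y":0,"z":0,"ax":0,"ay":0,"az":0},
    {"fingers":10,"x":0,"y":0,"z":0,"ax":0,"ay":0,"az":0},
    {"fingers":10,"x":0,"y":0,"z":0,"ax":0,"ay":0,"az":0},
    {"fingers":10,"x":0,"y":0,"z":0,"ax":0,"ay":0,"az":0},
    {"fingers":10,"x":0,"y":0,"z":0,"ax":0,"ay":0,"az":0},
    {"fingers":10,"x":0,"y":0,"z":0,"ax":0,"ay":0,"az":0},
  ],
)

```text
t: 39.7
eef_pos: [0.4261, -0.2666, 0.0858]
tool_rot: [0.0, -0.047, 0.999, 0.0]
contact_force: [-2.9, 1.7, 5.8]
gripper_width: 0.305
grasp_force: 81.1
```

jog_arm(
  rows=[
    {"fingers":55,"x":0,"y":0,"z":0,"ax":0,"ay":0,"az":0},
    {"fingers":55,"x":0,"y":0,"z":0,"ax":0,"ay":0,"az":0},
    {"fingers":55,"x":0,"y":0,"z":0,"ax":0,"ay":0,"az":0},
    {"fingers":55,"x":0,"y":0,"z":-10,"ax":0,"ay":0,"az":0},
    {"fingers":55,"x":0,"y":0,"z":-25,"ax":0,"ay":0,"az":0},
    {"fingers":55,"x":0,"y":0,"z":-35,"ax":0,"ay":0,"az":0},
    {"fingers":55,"x":0,"y":0,"z":-35,"ax":0,"ay":0,"az":0},
    {"fingers":55,"x":0,"y":0,"z":-30,"ax":0,"ay":0,"az":0},
  ],
)

```text
t: 40.5
eef_pos: [0.426, -0.2667, 0.2228]
tool_rot: [0.001, -0.047, 0.999, -0.0]
contact_force: [0.9, -0.2, 1.1]
gripper_width: 0.644
grasp_force: 0.0
```

```bash
python3 - <<'E'
from h import *
c=snap("scene","sc11"); d=snap("side","s11"); cr()
a=cv2.imread("pics/raw_sc11.png"); b=cv2.imread("pics/raw_s11.png")
o=np.zeros((600,800,3),np.uint8)
o[:330,:330]=cv2.resize(a[150:260,280:390],(330,330),interpolation=cv2.INTER_CUBIC)
o[:330,330:660]=cv2.resize(b[140:250,265:375],(330,330),interpolation=cv2.INTER_CUBIC)
o[330:,:400]=cv2.resize(a[210:270,140:229],(400,270),interpolation=cv2.INTER_CUBIC)
o[330:,400:]=cv2.resize(b[260:359,370:469+48],(400,270),interpolation=cv2.INTER_CUBIC)
cv2.imwrite("pics/m11.png",o)
E
```

```text
XY 400.6 -307.7 z 0.225 F [ 0.6 -0.2  0. ] t 40.6
```

View pics/m11.png

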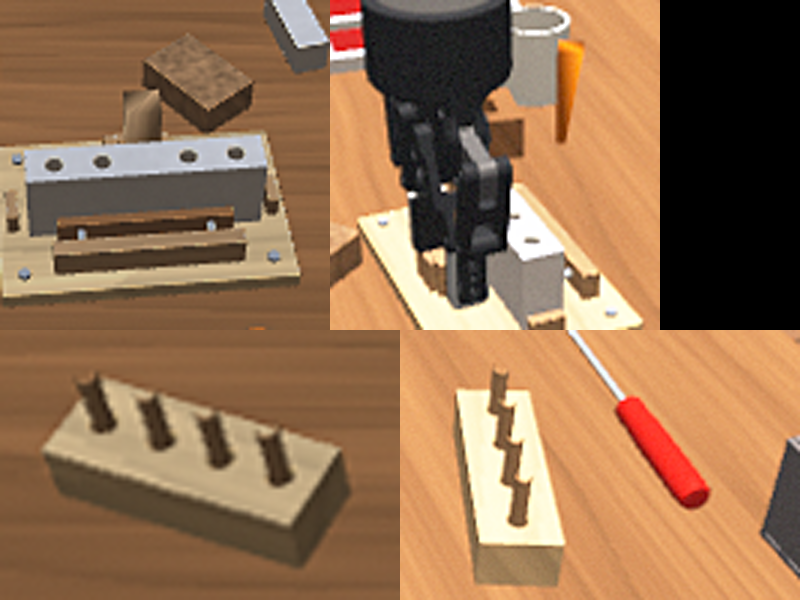

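```bash
python3 - <<'E'
from h import *
c=load("sc11"); d=load("s11")
S=[(140+x/4.494,210+(y-330)/4.5) for x,y in [(90,380),(150,399),(208,416),(270,434)]]
Sb=[(140+x/4.494,210+(y-330)/4.5) for x,y in [(104,428),(161,446),(219,463),(281,482)]]
D=[(370+(x-400)/2.721,260+(y-330)/2.727) for x,y in [(521,480),(514,443),(508,405),(500,371)]]
Db=[(370+(x-400)/2.721,260+(y-330)/2.727) for x,y in [(518,524),(511,485),(502,448),(495,413)]]
for i in range(4):
    print(i,"scene",(atz(c,S[i],.08)*1000).round(1)[:2],(atz(c,Sb[i],.04)*1000).round(1)[:2],"side",(atz(d,D[i],.08)*1000).round(1)[:2],(atz(d,Db[i],.04)*1000).round(1)[:2],"tri",(tri([(c,S[i]),(d,D[i])])*1000).round(1))
# rail holes from scene now
H=[(280+x/3,150+y/3) for x,y in [(54,165),(102,162),(188,157),(236,154)]]
a=np.radians(5.5); X=np.array([np.cos(a),np.sin(a)]);Y=np.array([-X[1],X[0]])
for h in H: p=atz(c,h,.086)[:2]*1000; print(p.round(1),(p@X).round(1),(p@Y).round(1))
E
```

```text
0 scene [ 606.6 -356.2] [ 606.8 -358.3] side [ 599.5 -364.3] [ 601.3 -364.9] tri [ 602.3 -359.    74.5]
1 scene [ 619.5 -321.8] [ 619.1 -324.8] side [ 611.1 -332.4] [ 613.3 -331.9] tri [ 614.7 -325.2   73.1]
2 scene [ 630.9 -289.1] [ 630.7 -291.3] side [ 624.9 -297.1] [ 624.  -297.5] tri [ 627.5 -291.4   75. ]
3 scene [ 642.9 -254.7] [ 643.3 -255.9] side [ 636.4 -262.3] [ 636.  -262.7] tri [ 639.3 -256.6   75. ]
[557.4 -28.2] 552.1 -81.5
[553.7  11.4] 552.3 -41.8
[547.5  82.8] 552.9 30.0
[543.7 123. ] 553.0 70.3
```

jog_arm(
  rows=[
    {"fingers":40,"x":-20,"y":-6,"z":0,"ax":0,"ay":0,"az":0},
    {"fingers":40,"x":-30,"y":-9,"z":0,"ax":0,"ay":0,"az":0},
    {"fingers":40,"x":-36,"y":-11,"z":0,"ax":0,"ay":0,"az":0},
    {"fingers":40,"x":-36,"y":-11,"z":0,"ax":0,"ay":0,"az":0},
    {"fingers":40,"x":-36,"y":-11,"z":0,"ax":0,"ay":0,"az":0},
    {"fingers":40,"x":-34,"y":-11,"z":0,"ax":0,"ay":0,"az":0},
    {"fingers":40,"x":0,"y":0,"z":0,"ax":0,"ay":0,"az":8},
    {"fingers":40,"x":0,"y":0,"z":0,"ax":0,"ay":0,"az":8},
  ],
)

```text
t: 41.4
eef_pos: [0.6232, -0.3069, 0.219]
tool_rot: [-0.001, 0.095, 0.996, 0.0]
contact_force: [-0.6, -0.8, 0.0]
gripper_width: 0.47
grasp_force: 0.0
```

jog_arm(
  rows=[
    {"fingers":40,"x":0,"y":0,"z":0,"ax":0,"ay":0,"az":8},
    {"fingers":40,"x":0,"y":0,"z":0,"ax":0,"ay":0,"az":8},
    {"fingers":40,"x":0,"y":0,"z":0,"ax":0,"ay":0,"az":8},
    {"fingers":40,"x":0,"y":0,"z":0,"ax":0,"ay":0,"az":8},
    {"fingers":40,"x":0,"y":0,"z":0,"ax":0,"ay":0,"az":8},
    {"fingers":40,"x":0,"y":0,"z":0,"ax":0,"ay":0,"az":8},
    {"fingers":40,"x":0,"y":0,"z":0,"ax":0,"ay":0,"az":8},
    {"fingers":40,"x":0,"y":0,"z":0,"ax":0,"ay":0,"az":8},
  ],
)

```text
t: 42.2
eef_pos: [0.6223, -0.3068, 0.2198]
tool_rot: [-0.0, 0.608, 0.794, -0.0]
contact_force: [0.7, -0.1, -0.4]
gripper_width: 0.474
grasp_force: 0.0
```

jog_arm(
  rows=[
    {"fingers":40,"x":0,"y":0,"z":0,"ax":0,"ay":0,"az":8},
    {"fingers":40,"x":0,"y":0,"z":0,"ax":0,"ay":0,"az":8},
    {"fingers":40,"x":0,"y":0,"z":0,"ax":0,"ay":0,"az":8},
    {"fingers":40,"x":0,"y":0,"z":0,"ax":0,"ay":0,"az":8},
    {"fingers":40,"x":0,"y":0,"z":0,"ax":0,"ay":0,"az":3},
    {"fingers":40,"x":0,"y":0,"z":0,"ax":0,"ay":0,"az":0},
    {"fingers":40,"x":0,"y":0,"z":0,"ax":0,"ay":0,"az":0},
    {"fingers":40,"x":0,"y":0,"z":0,"ax":0,"ay":0,"az":0},
  ],
)

```text
t: 43.0
eef_pos: [0.6226, -0.3069, 0.2202]
tool_rot: [-0.0, 0.817, 0.577, 0.0]
contact_force: [-0.4, 0.7, 0.4]
gripper_width: 0.473
grasp_force: 0.0
```

```bash
python3 - <<'E'
from h import *
go([.622,-.310,.225],-19.8); print(st()[0]["q"])
c=snap("wrist","w12"); w=cv2.imread("pics/raw_w12.png")
uv=proj(c,[[.603,-.3605,.08],[.615,-.327,.08],[.628,-.294,.08],[.640,-.260,.08],[.640,-.260,.04]]);print(uv.round(0).tolist())
cv2.imwrite("pics/c12.png",cv2.resize(w[60:340,210:430],None,fx=2.1,fy=2.1,interpolation=cv2.INTER_CUBIC))
E
```

```text
pos [ 0.6226 -0.3069  0.2202] tool mm [-3.1  0.5 -4.8]
az 0.28 tilt [-1.e-04  3.e-04 -1.e+00]
[-0.16812493  0.65550207  0.85171156  1.55507299 -0.5212181   1.17153396
  0.4467682 ]
[[318.0, 239.0], [318.0, 208.0], [319.0, 176.0], [319.0, 140.0], [319.0, 138.0]]
```

View pics/c12.png

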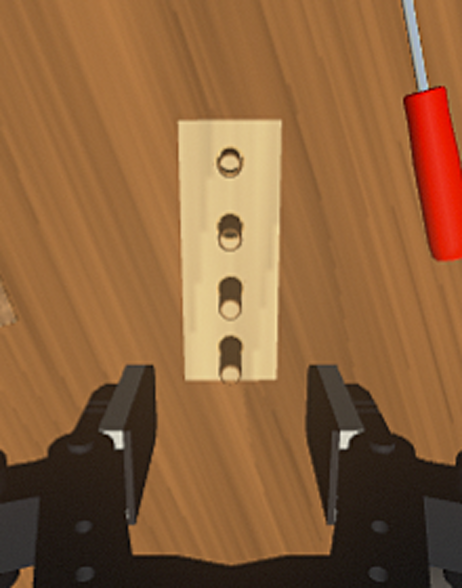

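```bash
python3 - <<'E'
from h import *
c=load("w12"); P=np.array([atz(c,(210+x/2.1,60+y/2.1),.08)*1000 for x,y in [(231,374),(230.5,309),(230,240),(231,163)]])
print(P.round(1)); d=P[3]-P[0]; print(np.hypot(*d[:2])/3,np.degrees(np.arctan2(d[1],d[0])),P.mean(0))
go([P[3][0]/1000,P[3][1]/1000,.045],-20)
E
```

```text
[[ 605.5 -360.2   80. ]
 [ 617.2 -326.4   80. ]
 [ 628.9 -292.8   80. ]
 [ 641.7 -257.9   80. ]]
36.16521130324488 70.52866846675235 [ 623.34392558 -309.33593396   80.        ]
pos [ 0.6226 -0.307   0.2202] tool mm [ 52.6   1.7 175.3]
az 0.46 tilt [-0.e+00  3.e-04 -1.e+00]
```

jog_arm(
  force=40,
  rows=[
    {"fingers":40,"x":26,"y":0.7,"z":0,"ax":0,"ay":0,"az":0},
    {"fingers":40,"x":26,"y":0.7,"z":20,"ax":0,"ay":0,"az":0},
    {"fingers":40,"x":0,"y":0,"z":35,"ax":0,"ay":0,"az":0},
    {"fingers":40,"x":0,"y":0,"z":35,"ax":0,"ay":0,"az":0},
    {"fingers":40,"x":0,"y":0,"z":25,"ax":0,"ay":0,"az":0},
    {"fingers":40,"x":0,"y":0,"z":0,"ax":0,"ay":0,"az":0},
    {"fingers":40,"x":0,"y":0,"z":0,"ax":0,"ay":0,"az":0},
    {"fingers":40,"x":0,"y":0,"z":0,"ax":0,"ay":0,"az":0},
  ],
)

```text
t: 43.85
eef_pos: [0.6424, -0.2594, 0.1073]
tool_rot: [0.001, 0.817, 0.576, 0.001]
contact_force: [-0.5, -0.3, -0.2]
gripper_width: 0.468
grasp_force: 0.0
```

```bash
python3 - <<'E'
from h import *
go([.6413,-.2584,.047],-19.5)
E
```

```text
pos [ 0.6424 -0.2594  0.1073] tool mm [ 0.6 -1.6 60.3]
az -0.09 tilt [ 0.0027 -0.0011 -1.    ]
```

jog_arm(
  rows=[
    {"fingers":40,"x":0.6,"y":-1.5,"z":20,"ax":0,"ay":0,"az":0},
    {"fingers":40,"x":0,"y":0,"z":20,"ax":0,"ay":0,"az":0},
    {"fingers":40,"x":0,"y":0,"z":15,"ax":0,"ay":0,"az":0},
    {"fingers":40,"x":0,"y":0,"z":5,"ax":0,"ay":0,"az":0},
    {"fingers":40,"x":0,"y":0,"z":0,"ax":0,"ay":0,"az":0},
    {"fingers":3,"x":0,"y":0,"z":0,"ax":0,"ay":0,"az":0},
    {"fingers":3,"x":0,"y":0,"z":0,"ax":0,"ay":0,"az":0},
    {"fingers":3,"x":0,"y":0,"z":0,"ax":0,"ay":0,"az":0},
  ],
)

```text
t: 44.65
eef_pos: [0.6406, -0.2578, 0.0461]
tool_rot: [0.0, 0.817, 0.576, 0.0]
contact_force: [-1.0, 0.3, 2.1]
gripper_width: 0.126
grasp_force: 38.9
```

jog_arm(
  rows=[
    {"fingers":3,"x":0,"y":0,"z":0,"ax":0,"ay":0,"az":0},
    {"fingers":3,"x":0,"y":0,"z":0,"ax":0,"ay":0,"az":0},
    {"fingers":3,"x":0,"y":0,"z":0,"ax":0,"ay":0,"az":0},
    {"fingers":3,"x":0,"y":0,"z":0,"ax":0,"ay":0,"az":0},
    {"fingers":3,"x":0,"y":0,"z":0,"ax":0,"ay":0,"az":0},
    {"fingers":3,"x":0,"y":0,"z":0,"ax":0,"ay":0,"az":0},
    {"fingers":3,"x":0,"y":0,"z":0,"ax":0,"ay":0,"az":0},
    {"fingers":3,"x":0,"y":0,"z":0,"ax":0,"ay":0,"az":0},
  ],
)

```text
t: 45.45
eef_pos: [0.6405, -0.2578, 0.046]
tool_rot: [0.0, 0.817, 0.576, 0.0]
contact_force: [-0.6, -0.2, 6.1]
gripper_width: 0.126
grasp_force: 39.3
```

jog_arm(
  rows=[
    {"fingers":3,"x":0,"y":0,"z":-20,"ax":0,"ay":0,"az":0},
    {"fingers":3,"x":0,"y":0,"z":-35,"ax":0,"ay":0,"az":0},
    {"fingers":3,"x":0,"y":0,"z":-35,"ax":0,"ay":0,"az":0},
    {"fingers":3,"x":0,"y":0,"z":-35,"ax":0,"ay":0,"az":0},
    {"fingers":3,"x":10,"y":-8,"z":-20,"ax":0,"ay":0,"az":0},
    {"fingers":3,"x":26,"y":-21,"z":0,"ax":0,"ay":0,"az":0},
    {"fingers":3,"x":30,"y":-25,"z":0,"ax":0,"ay":0,"az":0},
    {"fingers":3,"x":30,"y":-25,"z":0,"ax":0,"ay":0,"az":0},
  ],
)

```text
t: 46.25
eef_pos: [0.5974, -0.1396, 0.1914]
tool_rot: [0.0, 0.817, 0.576, 0.001]
contact_force: [0.3, 0.9, 0.1]
gripper_width: 0.127
grasp_force: 39.5
```

jog_arm(
  rows=[
    {"fingers":3,"x":30,"y":-25,"z":0,"ax":0,"ay":0,"az":0},
    {"fingers":3,"x":30,"y":-25,"z":0,"ax":0,"ay":0,"az":0},
    {"fingers":3,"x":22,"y":-18,"z":0,"ax":0,"ay":0,"az":0},
    {"fingers":3,"x":10,"y":-8,"z":0,"ax":0,"ay":0,"az":-8},
    {"fingers":3,"x":0,"y":0,"z":0,"ax":0,"ay":0,"az":-8},
    {"fingers":3,"x":0,"y":0,"z":0,"ax":0,"ay":0,"az":-8},
    {"fingers":3,"x":0,"y":0,"z":0,"ax":0,"ay":0,"az":-1},
    {"fingers":3,"x":0,"y":0,"z":0,"ax":0,"ay":0,"az":0},
  ],
)

```text
t: 47.05
eef_pos: [0.5572, -0.0285, 0.191]
tool_rot: [-0.0, 0.674, 0.739, 0.001]
contact_force: [0.4, 0.2, 0.7]
gripper_width: 0.125
grasp_force: 39.5
```

```bash
cat >> h.py <<'E'
def holes(fn,ys,xc=552.5,yc=-6):
    c=snap("wrist",fn); w=cv2.imread("pics/raw_%s.png"%fn)
    a=np.radians(5.5); X=np.array([np.cos(a),np.sin(a)]);Y=np.array([-X[1],X[0]])
    for y in ys:
        uv=proj(c,[*( (X*xc+Y*(yc+y))/1000),.086])[0]; u,v=uv.round().astype(int)
        if not(25<u<615 and 25<v<375): print(y,"out",uv); continue
        g=cv2.resize(cv2.cvtColor(w[v-20:v+21,u-20:u+21],cv2.COLOR_BGR2GRAY),None,fx=8,fy=8,interpolation=cv2.INTER_CUBIC)
        k=cv2.HoughCircles(g,cv2.HOUGH_GRADIENT,1.5,200,param1=80,param2=20,minRadius=30,maxRadius=95)
        if k is None: print(y,uv.round(0),"none"); continue
        cu,cv_,r=k[0,0]; q=atz(c,(u-20+(cu+.5)/8-.5,v-20+(cv_+.5)/8-.5),.086)*1000
        o,d=ray(c,uv); print(y,"px",uv.round(1),"r",r/8,"X",(q[:2]@X).round(1),"Y-y",(q[:2]@Y-y).round(1))
E
python3 - <<'E'
from h import *
cr(); go([.5578,-.0287,.215],5.5); holes("w13",(-76,-36,36,76))
E
```

```text
XY 551.9 -81.8 z 0.191 F [0.4 0.2 0.7] t 47.05
pos [ 0.5572 -0.0285  0.191 ] tool mm [ -0.2   0.6 -24. ]
az -0.28 tilt [ 6.e-04  8.e-04 -1.e+00]
-76 px [318.4 197.5] r 7.3875 X 552.2 Y-y -6.4
-36 px [318.2 154.1] r 7.96875 X 551.9 Y-y -6.2
36 px [317.7  65.7] r 8.0625 X 551.9 Y-y -6.0
76 out [317.35887476  10.22842466]
```

jog_arm(
  rows=[
    {"fingers":3,"x":-0.3,"y":0,"z":20,"ax":0,"ay":0,"az":0},
    {"fingers":3,"x":0,"y":0,"z":25,"ax":0,"ay":0,"az":0},
    {"fingers":3,"x":0,"y":0,"z":15,"ax":0,"ay":0,"az":0},
    {"fingers":3,"x":0,"y":0,"z":5,"ax":0,"ay":0,"az":0},
    {"fingers":3,"x":0,"y":0,"z":4,"ax":0,"ay":0,"az":0},
    {"fingers":3,"x":0,"y":0,"z":4,"ax":0,"ay":0,"az":0},
    {"fingers":3,"x":0,"y":0,"z":0,"ax":0,"ay":0,"az":0},
    {"fingers":3,"x":0,"y":0,"z":0,"ax":0,"ay":0,"az":0},
  ],
)

```text
t: 47.9
eef_pos: [0.5573, -0.0286, 0.1176]
tool_rot: [0.0, 0.673, 0.74, 0.0]
contact_force: [-0.3, 0.1, 0.1]
gripper_width: 0.123
grasp_force: 39.5
```

```bash
python3 -c "
from h import *
cr()"
```

```text
XY 552.0 -81.9 z 0.1176 F [-0.3  0.1  0.1] t 47.9
```

jog_arm(
  rows=[
    {"fingers":3,"x":0,"y":0,"z":5,"ax":0,"ay":0,"az":0},
    {"fingers":3,"x":0,"y":0,"z":6,"ax":0,"ay":0,"az":0},
    {"fingers":3,"x":0,"y":0,"z":6,"ax":0,"ay":0,"az":0},
    {"fingers":3,"x":0,"y":0,"z":5,"ax":0,"ay":0,"az":0},
    {"fingers":3,"x":0,"y":0,"z":2,"ax":0,"ay":0,"az":0},
    {"fingers":3,"x":0,"y":0,"z":1.5,"ax":0,"ay":0,"az":0},
    {"fingers":3,"x":0,"y":0,"z":0,"ax":0,"ay":0,"az":0},
    {"fingers":3,"x":0,"y":0,"z":0,"ax":0,"ay":0,"az":0},
  ],
)

```text
t: 48.7
eef_pos: [0.5572, -0.0287, 0.092]
tool_rot: [-0.0, 0.673, 0.74, 0.0]
contact_force: [-1.7, 0.5, 3.7]
gripper_width: 0.125
grasp_force: 40.0
```

```bash
python3 -c "
from h import *
cr()"
```

```text
XY 551.9 -82.0 z 0.092 F [-1.7  0.5  3.7] t 48.7
```

jog_arm(
  rows=[
    {"fingers":3,"x":0,"y":0,"z":1,"ax":0,"ay":0,"az":0},
    {"fingers":3,"x":0,"y":0,"z":1,"ax":0,"ay":0,"az":0},
    {"fingers":3,"x":0,"y":0,"z":0,"ax":0,"ay":0,"az":0},
    {"fingers":3,"x":0,"y":0,"z":0,"ax":0,"ay":0,"az":0},
    {"fingers":30,"x":0,"y":0,"z":-1,"ax":0,"ay":0,"az":0},
    {"fingers":30,"x":0,"y":0,"z":0,"ax":0,"ay":0,"az":0},
    {"fingers":30,"x":0,"y":0,"z":-10,"ax":0,"ay":0,"az":0},
    {"fingers":30,"x":0,"y":0,"z":-30,"ax":0,"ay":0,"az":0},
  ],
)

```text
t: 49.5
eef_pos: [0.5555, -0.0285, 0.1295]
tool_rot: [-0.001, 0.673, 0.74, -0.002]
contact_force: [1.1, -0.3, 0.8]
gripper_width: 0.35
grasp_force: 0.0
```

jog_arm(
  rows=[
    {"fingers":30,"x":0,"y":0,"z":-35,"ax":0,"ay":0,"az":0},
    {"fingers":40,"x":0,"y":0,"z":-20,"ax":0,"ay":0,"az":8},
    {"fingers":40,"x":0,"y":0,"z":0,"ax":0,"ay":0,"az":8},
    {"fingers":40,"x":0,"y":0,"z":0,"ax":0,"ay":0,"az":8},
    {"fingers":40,"x":0,"y":0,"z":0,"ax":0,"ay":0,"az":0.7},
    {"fingers":40,"x":-20,"y":14,"z":0,"ax":0,"ay":0,"az":0},
    {"fingers":40,"x":-30,"y":21,"z":0,"ax":0,"ay":0,"az":0},
    {"fingers":40,"x":-36,"y":25,"z":0,"ax":0,"ay":0,"az":0},
  ],
)

```text
t: 50.3
eef_pos: [0.586, -0.1289, 0.1856]
tool_rot: [-0.0, 0.813, 0.582, 0.0]
contact_force: [0.4, 0.2, -0.1]
gripper_width: 0.471
grasp_force: 0.0
```

jog_arm(
  rows=[
    {"fingers":40,"x":-36,"y":25,"z":0,"ax":0,"ay":0,"az":0},
    {"fingers":40,"x":-36,"y":25,"z":0,"ax":0,"ay":0,"az":0},
    {"fingers":40,"x":-36,"y":25,"z":0,"ax":0,"ay":0,"az":0},
    {"fingers":40,"x":-26,"y":19,"z":0,"ax":0,"ay":0,"az":0},
    {"fingers":40,"x":0,"y":0,"z":0,"ax":0,"ay":0,"az":0},
    {"fingers":40,"x":0,"y":0,"z":0,"ax":0,"ay":0,"az":0},
    {"fingers":40,"x":0,"y":0,"z":0,"ax":0,"ay":0,"az":0},
    {"fingers":40,"x":0,"y":0,"z":0,"ax":0,"ay":0,"az":0},
  ],
)

```text
t: 51.1
eef_pos: [0.6303, -0.2851, 0.1856]
tool_rot: [-0.001, 0.815, 0.58, 0.0]
contact_force: [-0.1, -0.0, 0.2]
gripper_width: 0.468
grasp_force: 0.0
```

```bash
python3 - <<'E'
from h import *
cr(); go([.6293,-.2924,.046],-19.5)
E
```

```text
XY 600.1 -344.2 z 0.1856 F [-0.1 -0.   0.2] t 51.1
pos [ 0.6303 -0.2851  0.1856] tool mm [ -7.3   1.5 139.6]
az 0.39 tilt [-1.0e-04  1.2e-03 -1.0e+00]
```

jog_arm(
  rows=[
    {"fingers":40,"x":-7.3,"y":1.5,"z":0,"ax":0,"ay":0,"az":0.4},
    {"fingers":40,"x":0,"y":0,"z":30,"ax":0,"ay":0,"az":0},
    {"fingers":40,"x":0,"y":0,"z":35,"ax":0,"ay":0,"az":0},
    {"fingers":40,"x":0,"y":0,"z":20,"ax":0,"ay":0,"az":0},
    {"fingers":40,"x":0,"y":0,"z":0,"ax":0,"ay":0,"az":0},
    {"fingers":40,"x":0,"y":0,"z":0,"ax":0,"ay":0,"az":0},
    {"fingers":40,"x":0,"y":0,"z":0,"ax":0,"ay":0,"az":0},
    {"fingers":40,"x":0,"y":0,"z":0,"ax":0,"ay":0,"az":0},
  ],
)

```text
t: 51.9
eef_pos: [0.6297, -0.2951, 0.1025]
tool_rot: [0.001, 0.818, 0.576, 0.001]
contact_force: [-0.0, -0.1, 0.3]
gripper_width: 0.467
grasp_force: 0.0
```

```bash
python3 - <<'E'
from h import *
go([.6293,-.2924,.046],-19.5)
E
```

```text
pos [ 0.6297 -0.2951  0.1025] tool mm [ 2.4 -1.5 56.5]
az -0.18 tilt [ 0.0024 -0.001  -1.    ]
```

Correct, then go down, grip, lift and travel to hole1.

jog_arm(
  rows=[
    {"fingers":40,"x":2.4,"y":-1.2,"z":20,"ax":0,"ay":0,"az":-0.2},
    {"fingers":40,"x":0,"y":0,"z":20,"ax":0,"ay":0,"az":0},
    {"fingers":40,"x":0,"y":0,"z":12,"ax":0,"ay":0,"az":0},
    {"fingers":40,"x":0,"y":0,"z":4,"ax":0,"ay":0,"az":0},
    {"fingers":3,"x":0,"y":0,"z":0,"ax":0,"ay":0,"az":0},
    {"fingers":3,"x":0,"y":0,"z":0,"ax":0,"ay":0,"az":0},
    {"fingers":3,"x":0,"y":0,"z":0,"ax":0,"ay":0,"az":0},
    {"fingers":3,"x":0,"y":0,"z":0,"ax":0,"ay":0,"az":0},
  ],
)

```text
t: 52.7
eef_pos: [0.6286, -0.2922, 0.0453]
tool_rot: [0.0, 0.817, 0.577, 0.0]
contact_force: [-0.7, -0.4, 0.8]
gripper_width: 0.129
grasp_force: 38.9
```

jog_arm(
  rows=[
    {"fingers":3,"x":0,"y":0,"z":0,"ax":0,"ay":0,"az":0},
    {"fingers":3,"x":0,"y":0,"z":0,"ax":0,"ay":0,"az":0},
    {"fingers":3,"x":0,"y":0,"z":0,"ax":0,"ay":0,"az":0},
    {"fingers":3,"x":0,"y":0,"z":0,"ax":0,"ay":0,"az":0},
    {"fingers":3,"x":0,"y":0,"z":0,"ax":0,"ay":0,"az":0},
    {"fingers":3,"x":0,"y":0,"z":0,"ax":0,"ay":0,"az":0},
    {"fingers":3,"x":0,"y":0,"z":0,"ax":0,"ay":0,"az":0},
    {"fingers":3,"x":0,"y":0,"z":0,"ax":0,"ay":0,"az":0},
  ],
)

```text
t: 53.5
eef_pos: [0.6287, -0.2922, 0.0452]
tool_rot: [0.0, 0.817, 0.577, 0.0]
contact_force: [-3.0, 0.4, 4.9]
gripper_width: 0.126
grasp_force: 39.5
```

```bash
python3 - <<'E'
from h import *
a=np.radians(5.5); X=np.array([np.cos(a),np.sin(a)]);Y=np.array([-X[1],X[0]])
p=(552.0*X+(-36-6.2)*Y)/1000
go([.6293,-.2924,.046],-19.5); go([*p,.2],5.5)
E
```

```text
pos [ 0.6287 -0.2922  0.0452] tool mm [ 0.   0.7 -0.8]
az 0.01 tilt [ 3.e-04 -3.e-04 -1.e+00]
pos [ 0.6287 -0.2922  0.0452] tool mm [ 260.6 -171.9 -154.9]
az -24.99 tilt [ 3.e-04 -3.e-04 -1.e+00]
```

jog_arm(
  rows=[
    {"fingers":3,"x":0,"y":0,"z":-20,"ax":0,"ay":0,"az":0},
    {"fingers":3,"x":0,"y":0,"z":-35,"ax":0,"ay":0,"az":0},
    {"fingers":3,"x":0,"y":0,"z":-35,"ax":0,"ay":0,"az":0},
    {"fingers":3,"x":0,"y":0,"z":-35,"ax":0,"ay":0,"az":0},
    {"fingers":3,"x":14,"y":-9,"z":-30,"ax":0,"ay":0,"az":0},
    {"fingers":3,"x":28,"y":-18,"z":0,"ax":0,"ay":0,"az":0},
    {"fingers":3,"x":34,"y":-23,"z":0,"ax":0,"ay":0,"az":0},
    {"fingers":3,"x":36,"y":-24,"z":0,"ax":0,"ay":0,"az":0},
  ],
)

```text
t: 54.3
eef_pos: [0.5962, -0.1607, 0.2011]
tool_rot: [0.0, 0.817, 0.577, 0.001]
contact_force: [0.2, -0.3, -0.0]
gripper_width: 0.13
grasp_force: 39.4
```

jog_arm(
  rows=[
    {"fingers":3,"x":36,"y":-24,"z":0,"ax":0,"ay":0,"az":0},
    {"fingers":3,"x":36,"y":-24,"z":0,"ax":0,"ay":0,"az":0},
    {"fingers":3,"x":36,"y":-24,"z":0,"ax":0,"ay":0,"az":0},
    {"fingers":3,"x":27,"y":-17,"z":0,"ax":0,"ay":0,"az":0},
    {"fingers":3,"x":14,"y":-9,"z":0,"ax":0,"ay":0,"az":0},
    {"fingers":3,"x":0,"y":0,"z":0,"ax":0,"ay":0,"az":-8.3},
    {"fingers":3,"x":0,"y":0,"z":0,"ax":0,"ay":0,"az":-8.3},
    {"fingers":3,"x":0,"y":0,"z":0,"ax":0,"ay":0,"az":-8.4},
  ],
)

```text
t: 55.1
eef_pos: [0.5538, 0.0122, 0.2009]
tool_rot: [0.0, 0.67, 0.743, 0.001]
contact_force: [-0.4, 0.5, -0.5]
gripper_width: 0.125
grasp_force: 39.4
```

jog_arm(
  rows=[
    {"fingers":3,"x":0,"y":0,"z":0,"ax":0,"ay":0,"az":0},
    {"fingers":3,"x":0,"y":0,"z":0,"ax":0,"ay":0,"az":0},
    {"fingers":3,"x":0,"y":0,"z":0,"ax":0,"ay":0,"az":0},
    {"fingers":3,"x":0,"y":0,"z":0,"ax":0,"ay":0,"az":0},
    {"fingers":3,"x":0,"y":0,"z":0,"ax":0,"ay":0,"az":0},
    {"fingers":3,"x":0,"y":0,"z":0,"ax":0,"ay":0,"az":0},
    {"fingers":3,"x":0,"y":0,"z":0,"ax":0,"ay":0,"az":0},
    {"fingers":3,"x":0,"y":0,"z":0,"ax":0,"ay":0,"az":0},
  ],
)

```text
t: 55.9
eef_pos: [0.5535, 0.0116, 0.1998]
tool_rot: [-0.0, 0.672, 0.74, -0.0]
contact_force: [0.2, -0.6, -0.9]
gripper_width: 0.126
grasp_force: 39.4
```

```bash
cat >> h.py <<'E'
def hole(y,z,xc=552.0,yc=-6.2):
    a=np.radians(5.5); X=np.array([np.cos(a),np.sin(a)]);Y=np.array([-X[1],X[0]])
    go([*((xc*X+(y+yc)*Y)/1000),z],5.5)
E
python3 - <<'E'
from h import *
cr(); hole(-36,.118); holes("w14",(-36,36,76))
E
```

```text
XY 552.1 -41.6 z 0.1998 F [ 0.2 -0.6 -0.9] t 55.9
pos [0.5535 0.0116 0.1998] tool mm [-0.6 -0.1 81.8]
az 0.0 tilt [-1.e-04 -0.e+00 -1.e+00]
-36 px [318.4 195.2] r 7.14375 X 552.0 Y-y -5.7
36 px [318.3 116.8] r 7.6499996 X 552.3 Y-y -7.5
76 px [318.3  67.9] r 7.78125 X 552.0 Y-y -6.0
```

jog_arm(
  rows=[
    {"fingers":3,"x":-0.4,"y":0,"z":20,"ax":0,"ay":0,"az":0},
    {"fingers":3,"x":0,"y":0,"z":30,"ax":0,"ay":0,"az":0},
    {"fingers":3,"x":0,"y":0,"z":20,"ax":0,"ay":0,"az":0},
    {"fingers":3,"x":0,"y":0,"z":4,"ax":0,"ay":0,"az":0},
    {"fingers":3,"x":0,"y":0,"z":4,"ax":0,"ay":0,"az":0},
    {"fingers":3,"x":0,"y":0,"z":4,"ax":0,"ay":0,"az":0},
    {"fingers":3,"x":0,"y":0,"z":0,"ax":0,"ay":0,"az":0},
    {"fingers":3,"x":0,"y":0,"z":0,"ax":0,"ay":0,"az":0},
  ],
)

```text
t: 56.75
eef_pos: [0.5537, 0.0111, 0.1183]
tool_rot: [0.0, 0.672, 0.74, 0.0]
contact_force: [-1.1, 0.1, -0.5]
gripper_width: 0.127
grasp_force: 39.5
```

```bash
python3 -c "
from h import *
cr()"
```

```text
XY 552.2 -42.0 z 0.1183 F [-1.1  0.1 -0.5] t 56.75
```

jog_arm(
  rows=[
    {"fingers":3,"x":0,"y":0,"z":5,"ax":0,"ay":0,"az":0},
    {"fingers":3,"x":0,"y":0,"z":6,"ax":0,"ay":0,"az":0},
    {"fingers":3,"x":0,"y":0,"z":6,"ax":0,"ay":0,"az":0},
    {"fingers":3,"x":0,"y":0,"z":6,"ax":0,"ay":0,"az":0},
    {"fingers":3,"x":0,"y":0,"z":3,"ax":0,"ay":0,"az":0},
    {"fingers":3,"x":0,"y":0,"z":1.5,"ax":0,"ay":0,"az":0},
    {"fingers":3,"x":0,"y":0,"z":1,"ax":0,"ay":0,"az":0},
    {"fingers":3,"x":0,"y":0,"z":0,"ax":0,"ay":0,"az":0},
  ],
)

```text
t: 57.55
eef_pos: [0.5537, 0.011, 0.0909]
tool_rot: [-0.001, 0.673, 0.74, 0.001]
contact_force: [-8.6, 1.3, 22.2]
gripper_width: 0.127
grasp_force: 42.5
```

jog_arm(
  rows=[
    {"fingers":3,"x":0,"y":0,"z":1,"ax":0,"ay":0,"az":0},
    {"fingers":3,"x":0,"y":0,"z":0,"ax":0,"ay":0,"az":0},
    {"fingers":3,"x":0,"y":0,"z":0,"ax":0,"ay":0,"az":0},
    {"fingers":3,"x":0,"y":0,"z":0,"ax":0,"ay":0,"az":0},
    {"fingers":3,"x":0,"y":0,"z":0,"ax":0,"ay":0,"az":0},
    {"fingers":3,"x":0,"y":0,"z":0,"ax":0,"ay":0,"az":0},
    {"fingers":3,"x":0,"y":0,"z":0,"ax":0,"ay":0,"az":0},
    {"fingers":3,"x":0,"y":0,"z":0,"ax":0,"ay":0,"az":0},
  ],
)

```text
t: 58.35
eef_pos: [0.5539, 0.0109, 0.0908]
tool_rot: [-0.001, 0.673, 0.74, 0.001]
contact_force: [-11.1, 0.4, 32.0]
gripper_width: 0.121
grasp_force: 43.9
```

jog_arm(
  rows=[
    {"fingers":3,"x":0,"y":0,"z":-2,"ax":0,"ay":0,"az":0},
    {"fingers":3,"x":0,"y":0,"z":0,"ax":0,"ay":0,"az":0},
    {"fingers":30,"x":0,"y":0,"z":-1,"ax":0,"ay":0,"az":0},
    {"fingers":30,"x":0,"y":0,"z":0,"ax":0,"ay":0,"az":0},
    {"fingers":30,"x":0,"y":0,"z":-10,"ax":0,"ay":0,"az":0},
    {"fingers":30,"x":0,"y":0,"z":-30,"ax":0,"ay":0,"az":0},
    {"fingers":30,"x":0,"y":0,"z":-35,"ax":0,"ay":0,"az":0},
    {"fingers":40,"x":0,"y":0,"z":-20,"ax":0,"ay":0,"az":0},
  ],
)

```text
t: 59.15
eef_pos: [0.5547, 0.0107, 0.1891]
tool_rot: [0.001, 0.673, 0.74, 0.001]
contact_force: [0.0, 0.0, 0.2]
gripper_width: 0.466
grasp_force: 0.0
```

jog_arm(
  rows=[
    {"fingers":40,"x":0,"y":0,"z":0,"ax":0,"ay":0,"az":8.3},
    {"fingers":40,"x":0,"y":0,"z":0,"ax":0,"ay":0,"az":8.3},
    {"fingers":40,"x":0,"y":0,"z":0,"ax":0,"ay":0,"az":8.4},
    {"fingers":40,"x":-20,"y":11,"z":0,"ax":0,"ay":0,"az":0},
    {"fingers":40,"x":-35,"y":20,"z":0,"ax":0,"ay":0,"az":0},
    {"fingers":40,"x":-38,"y":22,"z":0,"ax":0,"ay":0,"az":0},
    {"fingers":40,"x":-38,"y":22,"z":0,"ax":0,"ay":0,"az":0},
    {"fingers":40,"x":-38,"y":22,"z":0,"ax":0,"ay":0,"az":0},
  ],
)

```text
t: 59.95
eef_pos: [0.5891, -0.1821, 0.1869]
tool_rot: [0.0, 0.816, 0.577, 0.0]
contact_force: [1.0, 0.3, 0.6]
gripper_width: 0.47
grasp_force: 0.0
```

jog_arm(
  rows=[
    {"fingers":40,"x":-38,"y":22,"z":0,"ax":0,"ay":0,"az":0},
    {"fingers":40,"x":-38,"y":22,"z":0,"ax":0,"ay":0,"az":0},
    {"fingers":40,"x":-32,"y":19,"z":0,"ax":0,"ay":0,"az":0},
    {"fingers":40,"x":-20,"y":12,"z":0,"ax":0,"ay":0,"az":0},
    {"fingers":40,"x":0,"y":0,"z":20,"ax":0,"ay":0,"az":0},
    {"fingers":40,"x":0,"y":0,"z":30,"ax":0,"ay":0,"az":0},
    {"fingers":40,"x":0,"y":0,"z":25,"ax":0,"ay":0,"az":0},
    {"fingers":40,"x":0,"y":0,"z":0,"ax":0,"ay":0,"az":0},
  ],
)

```text
t: 60.75
eef_pos: [0.6149, -0.3246, 0.1079]
tool_rot: [-0.003, 0.816, 0.577, -0.001]
contact_force: [-0.8, 0.3, -0.1]
gripper_width: 0.466
grasp_force: 0.0
```

```bash
python3 - <<'E'
from h import *
snap("wrist");snap("wrist");cr(); go([.6173,-.3263,.046],-19.5)
E
```

```text
XY 582.7 -384.0 z 0.1119 F [0.7 0.3 0.4] t 60.85
pos [ 0.6168 -0.3264  0.1119] tool mm [ 0.3  0.5 65.9]
az 0.02 tilt [-2.e-04 -4.e-04 -1.e+00]
```

jog_arm(
  rows=[
    {"fingers":40,"x":0.3,"y":0.5,"z":25,"ax":0,"ay":0,"az":0},
    {"fingers":40,"x":0,"y":0,"z":25,"ax":0,"ay":0,"az":0},
    {"fingers":40,"x":0,"y":0,"z":12,"ax":0,"ay":0,"az":0},
    {"fingers":40,"x":0,"y":0,"z":4,"ax":0,"ay":0,"az":0},
    {"fingers":40,"x":0,"y":0,"z":0,"ax":0,"ay":0,"az":0},
    {"fingers":3,"x":0,"y":0,"z":0,"ax":0,"ay":0,"az":0},
    {"fingers":3,"x":0,"y":0,"z":0,"ax":0,"ay":0,"az":0},
    {"fingers":3,"x":0,"y":0,"z":0,"ax":0,"ay":0,"az":0},
  ],
)

```text
t: 61.65
eef_pos: [0.6168, -0.3264, 0.0466]
tool_rot: [-0.0, 0.817, 0.577, 0.0]
contact_force: [-3.0, 2.1, 5.5]
gripper_width: 0.126
grasp_force: 39.0
```

jog_arm(
  rows=[
    {"fingers":3,"x":0,"y":0,"z":0,"ax":0,"ay":0,"az":0},
    {"fingers":3,"x":0,"y":0,"z":0,"ax":0,"ay":0,"az":0},
    {"fingers":3,"x":0,"y":0,"z":0,"ax":0,"ay":0,"az":0},
    {"fingers":3,"x":0,"y":0,"z":0,"ax":0,"ay":0,"az":0},
    {"fingers":3,"x":0,"y":0,"z":0,"ax":0,"ay":0,"az":0},
    {"fingers":3,"x":0,"y":0,"z":0,"ax":0,"ay":0,"az":0},
    {"fingers":3,"x":0,"y":0,"z":0,"ax":0,"ay":0,"az":0},
    {"fingers":3,"x":0,"y":0,"z":0,"ax":0,"ay":0,"az":0},
  ],
)

```text
t: 62.45
eef_pos: [0.6169, -0.3264, 0.0467]
tool_rot: [-0.0, 0.817, 0.577, 0.0]
contact_force: [-3.7, 1.9, 5.7]
gripper_width: 0.124
grasp_force: 39.0
```

jog_arm(
  rows=[
    {"fingers":3,"x":0,"y":0,"z":-20,"ax":0,"ay":0,"az":0},
    {"fingers":3,"x":0,"y":0,"z":-35,"ax":0,"ay":0,"az":0},
    {"fingers":3,"x":0,"y":0,"z":-35,"ax":0,"ay":0,"az":0},
    {"fingers":3,"x":0,"y":0,"z":-35,"ax":0,"ay":0,"az":0},
    {"fingers":3,"x":16,"y":-9,"z":-30,"ax":0,"ay":0,"az":0},
    {"fingers":3,"x":32,"y":-18,"z":0,"ax":0,"ay":0,"az":0},
    {"fingers":3,"x":39,"y":-22,"z":0,"ax":0,"ay":0,"az":0},
    {"fingers":3,"x":39,"y":-22,"z":0,"ax":0,"ay":0,"az":0},
  ],
)

```text
t: 63.25
eef_pos: [0.5923, -0.183, 0.2023]
tool_rot: [0.001, 0.817, 0.577, 0.001]
contact_force: [0.4, 0.7, 0.0]
gripper_width: 0.122
grasp_force: 39.0
```

jog_arm(
  rows=[
    {"fingers":3,"x":39,"y":-22,"z":0,"ax":0,"ay":0,"az":0},
    {"fingers":3,"x":39,"y":-22,"z":0,"ax":0,"ay":0,"az":0},
    {"fingers":3,"x":39,"y":-22,"z":0,"ax":0,"ay":0,"az":0},
    {"fingers":3,"x":39,"y":-22,"z":0,"ax":0,"ay":0,"az":0},
    {"fingers":3,"x":39,"y":-22,"z":0,"ax":0,"ay":0,"az":0},
    {"fingers":3,"x":27,"y":-15,"z":0,"ax":0,"ay":0,"az":0},
    {"fingers":3,"x":14,"y":-7,"z":0,"ax":0,"ay":0,"az":0},
    {"fingers":3,"x":0,"y":0,"z":0,"ax":0,"ay":0,"az":-8.3},
  ],
)

```text
t: 64.05
eef_pos: [0.5468, 0.0855, 0.201]
tool_rot: [0.0, 0.771, 0.637, 0.0]
contact_force: [0.1, -0.2, -0.5]
gripper_width: 0.129
grasp_force: 39.0
```

jog_arm(
  rows=[
    {"fingers":3,"x":0,"y":0,"z":0,"ax":0,"ay":0,"az":-8.3},
    {"fingers":3,"x":0,"y":0,"z":0,"ax":0,"ay":0,"az":-8.4},
    {"fingers":3,"x":0,"y":0,"z":0,"ax":0,"ay":0,"az":0},
    {"fingers":3,"x":0,"y":0,"z":0,"ax":0,"ay":0,"az":0},
    {"fingers":3,"x":0,"y":0,"z":0,"ax":0,"ay":0,"az":0},
    {"fingers":3,"x":0,"y":0,"z":0,"ax":0,"ay":0,"az":0},
    {"fingers":3,"x":0,"y":0,"z":0,"ax":0,"ay":0,"az":0},
    {"fingers":3,"x":0,"y":0,"z":0,"ax":0,"ay":0,"az":0},
  ],
)

```text
t: 64.85
eef_pos: [0.5466, 0.0829, 0.2002]
tool_rot: [0.0, 0.672, 0.74, -0.0]
contact_force: [-0.2, -0.8, -0.0]
gripper_width: 0.128
grasp_force: 39.0
```

```bash
python3 - <<'E'
from h import *
cr(); hole(36,.118); holes("w15",(36,76))
E
```

```text
XY 552.0 30.1 z 0.2002 F [-0.2 -0.8 -0. ] t 64.85
pos [0.5466 0.0829 0.2002] tool mm [-0.3  0.  82.2]
az -0.01 tilt [-1.e-04 -3.e-04 -1.e+00]
36 px [318.5 194.7] r 6.8999996 X 552.1 Y-y -6.2
76 px [318.4 152.7] r 6.65625 X 552.0 Y-y -3.8
```

jog_arm(
  rows=[
    {"fingers":3,"x":-0.3,"y":0,"z":20,"ax":0,"ay":0,"az":0},
    {"fingers":3,"x":0,"y":0,"z":30,"ax":0,"ay":0,"az":0},
    {"fingers":3,"x":0,"y":0,"z":20,"ax":0,"ay":0,"az":0},
    {"fingers":3,"x":0,"y":0,"z":4,"ax":0,"ay":0,"az":0},
    {"fingers":3,"x":0,"y":0,"z":4,"ax":0,"ay":0,"az":0},
    {"fingers":3,"x":0,"y":0,"z":4,"ax":0,"ay":0,"az":0},
    {"fingers":3,"x":0,"y":0,"z":0,"ax":0,"ay":0,"az":0},
    {"fingers":3,"x":0,"y":0,"z":0,"ax":0,"ay":0,"az":0},
  ],
)

```text
t: 65.7
eef_pos: [0.5468, 0.0827, 0.1188]
tool_rot: [0.0, 0.672, 0.74, 0.0]
contact_force: [-0.5, -0.2, 0.0]
gripper_width: 0.123
grasp_force: 39.1
```

```bash
python3 -c "
from h import *
cr()"
```

```text
XY 552.2 29.9 z 0.1188 F [-0.5 -0.2  0. ] t 65.7
```

jog_arm(
  rows=[
    {"fingers":3,"x":0,"y":0,"z":6,"ax":0,"ay":0,"az":0},
    {"fingers":3,"x":0,"y":0,"z":6,"ax":0,"ay":0,"az":0},
    {"fingers":3,"x":0,"y":0,"z":6,"ax":0,"ay":0,"az":0},
    {"fingers":3,"x":0,"y":0,"z":5,"ax":0,"ay":0,"az":0},
    {"fingers":3,"x":0,"y":0,"z":2,"ax":0,"ay":0,"az":0},
    {"fingers":3,"x":0,"y":0,"z":1.5,"ax":0,"ay":0,"az":0},
    {"fingers":3,"x":0,"y":0,"z":1,"ax":0,"ay":0,"az":0},
    {"fingers":3,"x":0,"y":0,"z":0,"ax":0,"ay":0,"az":0},
  ],
)

```text
t: 66.5
eef_pos: [0.5468, 0.0825, 0.0924]
tool_rot: [-0.001, 0.672, 0.74, 0.001]
contact_force: [-8.2, 0.2, 19.9]
gripper_width: 0.126
grasp_force: 42.1
```

Seated on the bottom of hole2, with 20 N at the predicted height. Release it and go to the last dowel.

jog_arm(
  rows=[
    {"fingers":3,"x":0,"y":0,"z":-1.5,"ax":0,"ay":0,"az":0},
    {"fingers":3,"x":0,"y":0,"z":0,"ax":0,"ay":0,"az":0},
    {"fingers":30,"x":0,"y":0,"z":-1,"ax":0,"ay":0,"az":0},
    {"fingers":30,"x":0,"y":0,"z":0,"ax":0,"ay":0,"az":0},
    {"fingers":30,"x":0,"y":0,"z":-10,"ax":0,"ay":0,"az":0},
    {"fingers":30,"x":0,"y":0,"z":-30,"ax":0,"ay":0,"az":0},
    {"fingers":30,"x":0,"y":0,"z":-35,"ax":0,"ay":0,"az":0},
    {"fingers":40,"x":0,"y":0,"z":-20,"ax":0,"ay":0,"az":0},
  ],
)

```text
t: 67.3
eef_pos: [0.5479, 0.0822, 0.1912]
tool_rot: [0.001, 0.673, 0.74, 0.001]
contact_force: [0.1, 0.7, 0.5]
gripper_width: 0.466
grasp_force: 0.0
```

jog_arm(
  rows=[
    {"fingers":40,"x":0,"y":0,"z":0,"ax":0,"ay":0,"az":8.3},
    {"fingers":40,"x":0,"y":0,"z":0,"ax":0,"ay":0,"az":8.3},
    {"fingers":40,"x":0,"y":0,"z":0,"ax":0,"ay":0,"az":8.4},
    {"fingers":40,"x":-20,"y":10,"z":0,"ax":0,"ay":0,"az":0},
    {"fingers":40,"x":-38,"y":19,"z":0,"ax":0,"ay":0,"az":0},
    {"fingers":40,"x":-40,"y":20.5,"z":0,"ax":0,"ay":0,"az":0},
    {"fingers":40,"x":-40,"y":20.5,"z":0,"ax":0,"ay":0,"az":0},
    {"fingers":40,"x":-40,"y":20.5,"z":0,"ax":0,"ay":0,"az":0},
  ],
)

```text
t: 68.1
eef_pos: [0.5729, -0.117, 0.189]
tool_rot: [0.0, 0.816, 0.577, 0.0]
contact_force: [0.7, -0.0, 1.4]
gripper_width: 0.472
grasp_force: 0.0
```

jog_arm(
  rows=[
    {"fingers":40,"x":-40,"y":20.5,"z":0,"ax":0,"ay":0,"az":0},
    {"fingers":40,"x":-40,"y":20.5,"z":0,"ax":0,"ay":0,"az":0},
    {"fingers":40,"x":-40,"y":20.5,"z":0,"ax":0,"ay":0,"az":0},
    {"fingers":40,"x":-40,"y":20.5,"z":0,"ax":0,"ay":0,"az":0},
    {"fingers":40,"x":-36,"y":19,"z":0,"ax":0,"ay":0,"az":0},
    {"fingers":40,"x":-24,"y":12,"z":0,"ax":0,"ay":0,"az":0},
    {"fingers":40,"x":0,"y":0,"z":0,"ax":0,"ay":0,"az":0},
    {"fingers":40,"x":0,"y":0,"z":0,"ax":0,"ay":0,"az":0},
  ],
)

```text
t: 68.9
eef_pos: [0.6055, -0.3609, 0.1885]
tool_rot: [0.0, 0.817, 0.577, -0.0]
contact_force: [0.1, 0.3, 0.2]
gripper_width: 0.469
grasp_force: 0.0
```

jog_arm(
  rows=[
    {"fingers":40,"x":0,"y":0,"z":20,"ax":0,"ay":0,"az":0},
    {"fingers":40,"x":0,"y":0,"z":30,"ax":0,"ay":0,"az":0},
    {"fingers":40,"x":0,"y":0,"z":25,"ax":0,"ay":0,"az":0},
    {"fingers":40,"x":0,"y":0,"z":0,"ax":0,"ay":0,"az":0},
    {"fingers":40,"x":0,"y":0,"z":0,"ax":0,"ay":0,"az":0},
    {"fingers":40,"x":0,"y":0,"z":0,"ax":0,"ay":0,"az":0},
    {"fingers":40,"x":0,"y":0,"z":0,"ax":0,"ay":0,"az":0},
    {"fingers":40,"x":0,"y":0,"z":0,"ax":0,"ay":0,"az":0},
  ],
)

```text
t: 69.7
eef_pos: [0.6063, -0.3608, 0.1146]
tool_rot: [0.001, 0.817, 0.577, 0.0]
contact_force: [0.8, -0.5, 0.4]
gripper_width: 0.464
grasp_force: 0.0
```

```bash
python3 - <<'E'
from h import *
cr(); go([.6053,-.3602,.046],-19.5)
E
```

```text
XY 568.9 -417.2 z 0.1146 F [ 0.8 -0.5  0.4] t 69.7
pos [ 0.6063 -0.3608  0.1146] tool mm [ 0.2 -1.2 68.6]
az 0.02 tilt [ 1.7e-03 -7.0e-04 -1.0e+00]
```

jog_arm(
  rows=[
    {"fingers":40,"x":0.2,"y":-1,"z":25,"ax":0,"ay":0,"az":0},
    {"fingers":40,"x":0,"y":0,"z":25,"ax":0,"ay":0,"az":0},
    {"fingers":40,"x":0,"y":0,"z":14,"ax":0,"ay":0,"az":0},
    {"fingers":40,"x":0,"y":0,"z":5,"ax":0,"ay":0,"az":0},
    {"fingers":40,"x":0,"y":0,"z":0,"ax":0,"ay":0,"az":0},
    {"fingers":3,"x":0,"y":0,"z":0,"ax":0,"ay":0,"az":0},
    {"fingers":3,"x":0,"y":0,"z":0,"ax":0,"ay":0,"az":0},
    {"fingers":3,"x":0,"y":0,"z":0,"ax":0,"ay":0,"az":0},
  ],
)

```text
t: 70.5
eef_pos: [0.6048, -0.3604, 0.0455]
tool_rot: [0.0, 0.817, 0.577, 0.0]
contact_force: [-2.1, 0.7, 4.8]
gripper_width: 0.127
grasp_force: 39.1
```

jog_arm(
  rows=[
    {"fingers":3,"x":0,"y":0,"z":0,"ax":0,"ay":0,"az":0},
    {"fingers":3,"x":0,"y":0,"z":0,"ax":0,"ay":0,"az":0},
    {"fingers":3,"x":0,"y":0,"z":0,"ax":0,"ay":0,"az":0},
    {"fingers":3,"x":0,"y":0,"z":0,"ax":0,"ay":0,"az":0},
    {"fingers":3,"x":0,"y":0,"z":0,"ax":0,"ay":0,"az":0},
    {"fingers":3,"x":0,"y":0,"z":0,"ax":0,"ay":0,"az":0},
    {"fingers":3,"x":0,"y":0,"z":0,"ax":0,"ay":0,"az":0},
    {"fingers":3,"x":0,"y":0,"z":0,"ax":0,"ay":0,"az":0},
  ],
)

```text
t: 71.3
eef_pos: [0.6048, -0.3605, 0.0454]
tool_rot: [0.0, 0.817, 0.577, 0.0]
contact_force: [-2.3, 0.7, 6.1]
gripper_width: 0.126
grasp_force: 39.3
```

jog_arm(
  rows=[
    {"fingers":3,"x":0,"y":0,"z":-20,"ax":0,"ay":0,"az":0},
    {"fingers":3,"x":0,"y":0,"z":-35,"ax":0,"ay":0,"az":0},
    {"fingers":3,"x":0,"y":0,"z":-35,"ax":0,"ay":0,"az":0},
    {"fingers":3,"x":0,"y":0,"z":-35,"ax":0,"ay":0,"az":0},
    {"fingers":3,"x":16,"y":-8,"z":-30,"ax":0,"ay":0,"az":0},
    {"fingers":3,"x":32,"y":-16,"z":0,"ax":0,"ay":0,"az":0},
    {"fingers":3,"x":39,"y":-19.8,"z":0,"ax":0,"ay":0,"az":0},
    {"fingers":3,"x":39,"y":-19.8,"z":0,"ax":0,"ay":0,"az":0},
  ],
)

```text
t: 72.1
eef_pos: [0.5869, -0.2191, 0.201]
tool_rot: [0.001, 0.817, 0.577, 0.001]
contact_force: [0.5, 1.2, 0.4]
gripper_width: 0.125
grasp_force: 39.3
```

jog_arm(
  rows=[
    {"fingers":3,"x":39,"y":-19.8,"z":0,"ax":0,"ay":0,"az":0},
    {"fingers":3,"x":39,"y":-19.8,"z":0,"ax":0,"ay":0,"az":0},
    {"fingers":3,"x":39,"y":-19.8,"z":0,"ax":0,"ay":0,"az":0},
    {"fingers":3,"x":39,"y":-19.8,"z":0,"ax":0,"ay":0,"az":0},
    {"fingers":3,"x":39,"y":-19.8,"z":0,"ax":0,"ay":0,"az":0},
    {"fingers":3,"x":39,"y":-19.8,"z":0,"ax":0,"ay":0,"az":0},
    {"fingers":3,"x":39,"y":-19.8,"z":0,"ax":0,"ay":0,"az":0},
    {"fingers":3,"x":25,"y":-13,"z":0,"ax":0,"ay":0,"az":0},
  ],
)

```text
t: 72.9
eef_pos: [0.5431, 0.1155, 0.2004]
tool_rot: [-0.001, 0.816, 0.579, 0.001]
contact_force: [-0.6, 0.5, 0.5]
gripper_width: 0.126
grasp_force: 39.3
```

jog_arm(
  rows=[
    {"fingers":3,"x":10,"y":-5,"z":0,"ax":0,"ay":0,"az":0},
    {"fingers":3,"x":0,"y":0,"z":0,"ax":0,"ay":0,"az":-8.3},
    {"fingers":3,"x":0,"y":0,"z":0,"ax":0,"ay":0,"az":-8.3},
    {"fingers":3,"x":0,"y":0,"z":0,"ax":0,"ay":0,"az":-8.4},
    {"fingers":3,"x":0,"y":0,"z":0,"ax":0,"ay":0,"az":0},
    {"fingers":3,"x":0,"y":0,"z":0,"ax":0,"ay":0,"az":0},
    {"fingers":3,"x":0,"y":0,"z":0,"ax":0,"ay":0,"az":0},
    {"fingers":3,"x":0,"y":0,"z":0,"ax":0,"ay":0,"az":0},
  ],
)

```text
t: 73.7
eef_pos: [0.5421, 0.1223, 0.1993]
tool_rot: [0.0, 0.673, 0.74, -0.0]
contact_force: [0.2, -0.2, 0.1]
gripper_width: 0.131
grasp_force: 39.4
```

```bash
python3 - <<'E'
from h import *
cr(); hole(76,.118); holes("w16",(76,))
E
```

```text
XY 551.3 69.8 z 0.1993 F [ 0.2 -0.2  0.1] t 73.7
pos [0.5421 0.1223 0.1993] tool mm [ 0.   0.7 81.3]
az -0.11 tilt [ 0.e+00 -2.e-04 -1.e+00]
76 px [319.2 194.7] r 7.05 X 552.1 Y-y -6.4
```

jog_arm(
  rows=[
    {"fingers":3,"x":-0.1,"y":0.6,"z":20,"ax":0,"ay":0,"az":0},
    {"fingers":3,"x":0,"y":0,"z":30,"ax":0,"ay":0,"az":0},
    {"fingers":3,"x":0,"y":0,"z":19,"ax":0,"ay":0,"az":0},
    {"fingers":3,"x":0,"y":0,"z":4,"ax":0,"ay":0,"az":0},
    {"fingers":3,"x":0,"y":0,"z":4,"ax":0,"ay":0,"az":0},
    {"fingers":3,"x":0,"y":0,"z":4,"ax":0,"ay":0,"az":0},
    {"fingers":3,"x":0,"y":0,"z":0,"ax":0,"ay":0,"az":0},
    {"fingers":3,"x":0,"y":0,"z":0,"ax":0,"ay":0,"az":0},
  ],
)

```text
t: 74.55
eef_pos: [0.5429, 0.1227, 0.1188]
tool_rot: [0.0, 0.672, 0.74, 0.0]
contact_force: [-0.8, -0.2, -0.4]
gripper_width: 0.123
grasp_force: 39.5
```

```bash
python3 -c "
from h import *
cr()"
```

```text
XY 552.1 70.1 z 0.1188 F [-0.8 -0.2 -0.4] t 74.55
```

jog_arm(
  rows=[
    {"fingers":3,"x":0,"y":0,"z":6,"ax":0,"ay":0,"az":0},
    {"fingers":3,"x":0,"y":0,"z":6,"ax":0,"ay":0,"az":0},
    {"fingers":3,"x":0,"y":0,"z":6,"ax":0,"ay":0,"az":0},
    {"fingers":3,"x":0,"y":0,"z":5,"ax":0,"ay":0,"az":0},
    {"fingers":3,"x":0,"y":0,"z":3,"ax":0,"ay":0,"az":0},
    {"fingers":3,"x":0,"y":0,"z":1.5,"ax":0,"ay":0,"az":0},
    {"fingers":3,"x":0,"y":0,"z":1,"ax":0,"ay":0,"az":0},
    {"fingers":3,"x":0,"y":0,"z":0,"ax":0,"ay":0,"az":0},
  ],
)

```text
t: 75.35
eef_pos: [0.5428, 0.1225, 0.0912]
tool_rot: [-0.001, 0.672, 0.74, 0.0]
contact_force: [-6.3, -1.0, 17.7]
gripper_width: 0.128
grasp_force: 42.1
```

jog_arm(
  rows=[
    {"fingers":3,"x":0,"y":0,"z":-1.5,"ax":0,"ay":0,"az":0},
    {"fingers":3,"x":0,"y":0,"z":0,"ax":0,"ay":0,"az":0},
    {"fingers":30,"x":0,"y":0,"z":0,"ax":0,"ay":0,"az":0},
    {"fingers":30,"x":0,"y":0,"z":0,"ax":0,"ay":0,"az":0},
    {"fingers":30,"x":0,"y":0,"z":-10,"ax":0,"ay":0,"az":0},
    {"fingers":30,"x":0,"y":0,"z":-30,"ax":0,"ay":0,"az":0},
    {"fingers":30,"x":0,"y":0,"z":-35,"ax":0,"ay":0,"az":0},
    {"fingers":30,"x":0,"y":0,"z":-35,"ax":0,"ay":0,"az":0},
  ],
)

```text
t: 76.15
eef_pos: [0.5426, 0.1222, 0.2029]
tool_rot: [0.0, 0.672, 0.74, -0.0]
contact_force: [1.1, -0.3, 0.6]
gripper_width: 0.352
grasp_force: 0.0
```

jog_arm(
  rows=[
    {"fingers":30,"x":20,"y":0,"z":-20,"ax":0,"ay":0,"az":0},
    {"fingers":30,"x":35,"y":0,"z":0,"ax":0,"ay":0,"az":0},
    {"fingers":30,"x":40,"y":0,"z":0,"ax":0,"ay":0,"az":0},
    {"fingers":30,"x":40,"y":0,"z":0,"ax":0,"ay":0,"az":0},
    {"fingers":30,"x":30,"y":0,"z":0,"ax":0,"ay":0,"az":0},
    {"fingers":30,"x":0,"y":0,"z":0,"ax":0,"ay":0,"az":0},
    {"fingers":30,"x":0,"y":0,"z":0,"ax":0,"ay":0,"az":0},
    {"fingers":30,"x":0,"y":0,"z":0,"ax":0,"ay":0,"az":0},
  ],
)

```text
t: 76.95
eef_pos: [0.5272, 0.2852, 0.2217]
tool_rot: [0.0, 0.673, 0.74, -0.0]
contact_force: [0.2, -0.3, 0.3]
gripper_width: 0.356
grasp_force: 0.0
```

```bash
python3 - <<'E'
from h import *
c=snap("scene","sc17"); d=snap("side","s17"); cr()
a=np.radians(5.5); X=np.array([np.cos(a),np.sin(a)]);Y=np.array([-X[1],X[0]])
def match(c,fn,p,ref,reffn,refp,h=(7,5),s=8): pass
# numeric checks: mallet patch vs before (sc10 arm away?), compare to sc0/sc8
for fn0,fn1 in (("scene0","sc17"),("side0","s17")):
    i0=cv2.imread(f"pics/raw_{fn0}.png",0);i1=cv2.imread(f"pics/raw_{fn1}.png",0);cc=load(fn1)
    u,v=proj(cc,[.425,-.265,.07])[0].astype(int)
    t=i0[v-30:v+30,u-18:u+18]; r=cv2.matchTemplate(i1[v-60:v+60,u-50:u+50],t,cv2.TM_CCOEFF_NORMED); _,m,_,l=cv2.minMaxLoc(r); print("mallet shift px",l[0]-32,l[1]-30,"score",round(m,3))
# dowel tops: expected at z=.126 ; measure by column profile in side/scene
im=cv2.imread("pics/raw_sc17.png"); 
for y in (-76,-36,36,76):
    P=[*((X*552+Y*(y-6.2))/1000)]
    pt=proj(c,[[*P,.086],[*P,.126],[*P,.130]]); u=int(round(pt[1][0])); v0=int(pt[1][1])
    print(y,pt.round(1).tolist(),"col",[int(im[v,u].sum()) for v in range(v0-8,v0+18)])
# wedge head top
w=[*((X*(531.9+3-13.4)+Y*-7)/1000)]; print("wedge top exp",proj(c,[*w,.121]),proj(c,[*w,.134]))
E
```

```text
XY 552.1 233.2 z 0.2217 F [ 0.2 -0.5 -0.2] t 77.05
mallet shift px 0 0 score 0.988
mallet shift px 0 0 score 0.986
-76 [[297.7, 205.0], [297.3, 193.8], [297.3, 192.6]] col [313, 314, 315, 310, 296, 308, 308, 293, 317, 329, 307, 178, 180, 180, 179, 181, 182, 182, 180, 178, 169, 115, 480, 597, 630, 333]
-36 [[313.8, 203.9], [313.9, 192.7], [313.9, 191.6]] col [310, 305, 314, 312, 318, 302, 308, 299, 286, 312, 295, 182, 178, 177, 180, 176, 177, 175, 179, 176, 164, 105, 619, 613, 634, 235]
36 [[342.5, 202.1], [343.4, 190.9], [343.4, 189.7]] col [196, 141, 154, 159, 162, 158, 154, 139, 144, 225, 325, 180, 174, 177, 177, 176, 172, 170, 174, 171, 151, 101, 488, 614, 642, 333]
76 [[358.4, 201.0], [359.6, 189.8], [359.7, 188.7]] col [126, 150, 152, 159, 154, 136, 207, 304, 311, 333, 302, 169, 163, 158, 149, 139, 126, 114, 116, 105, 83, 306, 623, 623, 652, 238]
wedge top exp [[326.88248769 184.44264022]] [[327.00823232 180.69217851]]
```

```bash
python3 - <<'E'
from h import *
c=load("sc17"); im=cv2.imread("pics/raw_sc17.png"); i8=cv2.imread("pics/raw_sc8.png")
a=np.radians(5.5); X=np.array([np.cos(a),np.sin(a)]);Y=np.array([-X[1],X[0]])
for nm,i,fx,zs in (("now",im,534,(.117,.121,.125)),("before",i8,531.8,(.130,.134,.138))):
    for z in zs: print(nm,z,"far edge",proj(c,[*((X*(fx-26.8)+Y*-7)/1000),z]).round(1),"near",proj(c,[*((X*fx+Y*-7)/1000),z]).round(1))
    print([(v,i[v,327].tolist()) for v in range(168,200)])
E
```

```text
now 0.117 far edge [[326.2 181.6]] near [[327.4 189.1]]
now 0.121 far edge [[326.3 180.4]] near [[327.4 188. ]]
now 0.125 far edge [[326.3 179.3]] near [[327.5 186.9]]
[(168, [64, 95, 136]), (169, [68, 102, 146]), (170, [52, 77, 111]), (171, [55, 84, 118]), (172, [56, 83, 116]), (173, [57, 84, 120]), (174, [59, 87, 123]), (175, [58, 88, 126]), (176, [50, 73, 101]), (177, [48, 71, 99]), (178, [46, 68, 96]), (179, [70, 110, 159]), (180, [78, 103, 128]), (181, [84, 112, 138]), (182, [89, 120, 148]), (183, [99, 131, 162]), (184, [104, 138, 170]), (185, [102, 135, 167]), (186, [91, 122, 152]), (187, [79, 108, 135]), (188, [76, 103, 130]), (189, [75, 102, 127]), (190, [73, 99, 124]), (191, [71, 96, 121]), (192, [68, 94, 117]), (193, [65, 89, 113]), (194, [63, 87, 111]), (195, [60, 83, 107]), (196, [43, 69, 95]), (197, [122, 130, 141]), (198, [209, 198, 194]), (199, [203, 192, 188])]
before 0.13 far edge [[326.2 177.2]] near [[327.4 184.8]]
before 0.134 far edge [[326.3 176.1]] near [[327.5 183.6]]
before 0.138 far edge [[326.3 174.9]] near [[327.5 182.5]]
[(168, [61, 93, 134]), (169, [66, 100, 145]), (170, [53, 78, 111]), (171, [53, 82, 117]), (172, [55, 82, 115]), (173, [57, 83, 119]), (174, [58, 85, 121]), (175, [55, 84, 122]), (176, [80, 104, 129]), (177, [85, 114, 140]), (178, [91, 122, 150]), (179, [99, 131, 162]), (180, [105, 139, 170]), (181, [99, 133, 165]), (182, [88, 119, 148]), (183, [79, 107, 133]), (184, [77, 105, 130]), (185, [74, 101, 126]), (186, [72, 97, 123]), (187, [71, 96, 120]), (188, [67, 92, 116]), (189, [66, 91, 115]), (190, [63, 86, 110]), (191, [62, 84, 107]), (192, [58, 79, 103]), (193, [54, 77, 99]), (194, [52, 74, 97]), (195, [44, 66, 88]), (196, [21, 46, 70]), (197, [218, 205, 198]), (198, [204, 193, 189]), (199, [199, 189, 186])]
```

The wedge head's far edge is now at row 180, which is the 0.121 m height expected with its foot on the board. Everything checks out, so I'm handing in.

```bash
python3 -c "
from station import bot
print(bot.hand_in())"
```

```text
the job is handed in; nothing more can be done
None
```

The job is handed in at about 77 s, though the hand-in returned no verdict: the camera and force checks show the rail locked by the wedge, foot on the board, all four dowels at the bottom of their holes, and the mallet upright on its mat.

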